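# Put the carving tools away in the fitted drawer

## Task

Put every carving tool that stands in the bamboo pots away in the chest's fitted drawer: pull the drawer out far enough, lay each tool fully down in a nest of its own, with its handle at the drawer's front, and push the drawer fully shut. Leave the carved nuts on the wood slab and the glass dome where they are.

Things in the scene. Friction and masses are not known exactly. Their poses are not given: they have to be found in the camera images.
- drawer (a joint): How far the chest's drawer is pulled out, m: 0 is shut, 0.222 is the end stop; it starts partly open at 0.06 to 0.15. It slides straight along the chest's -x with about 2 N of friction and stays where it is left. From 0.210 on, the nests are wholly clear of the chest's top, seen from above.
- chest: Low dark wood tool chest, 250 deep, 208 wide, 78 high, fixed; a thin notebook lies on its top. Origin at the foot of the middle of its front, on the bench; x points into the chest (away from the robot), z up. Its one drawer comes out along -x and holds three nests side by side, 46 apart, for tools lying along x, handle at the front.
- face (a point): Middle of the drawer front's outer face at its top edge, 60 above the bench. Axes as the chest's, moves with the drawer. The front board is 12 thick and 184 wide; behind it the drawer is 204 long and 160 wide inside, its sides 50 above the bench. Along x behind the board: 59 of handle channels, 62 of open cross well for the fingers, 83 of blade channels, back board.
- knob (a point): Middle of the brass knob on the drawer's front: 16 diameter, 20 long along x, 40 above the bench; this point stands 18 in front of the drawer's face. Axes as the chest's. Moves with the drawer.
- nest0 (a point): Left nest (seen from the robot): where the point 112 from a tool's tip lies when the tool rests in the nest: on the tool's axis, 33 above the bench, 97 behind the drawer's front face, in the cross well (floor 16 above the bench; 26 from the well's near edge, 36 from its far edge). Axes as the chest's, moves with the drawer.
- nest1 (a point): The same point of the middle nest. Each nest's handle channel is 24 wide, its floor 24 and the wood between the channels 38 above the bench.
- nest2 (a point): The same point of the right nest. Each nest's blade channel is 12 wide (too narrow for a handle), its floor 29.5 and the wood between the channels 42 above the bench. From the outer nests' middles to the drawer's sides is 34.
- pots: Dark board 64 by 226, 12 thick, with three upright bamboo pots in a row along its y, 75 apart (y = 75, 0, -75), fixed. Each pot: 37 outside, 26 inside diameter, rim 134 above the bench, inner floor 15 above the bench. Origin at the foot of the board's middle, x away from the robot. A tool stands in two or three of the pots, blade down, leaning up to 7 degrees; 71 of handle stand out.
- chisel: Carving tool with a straight-edged blade, 190 long, 55 g; the three differ only in the blade. Origin at the cutting tip; z runs along the tool from tip to handle end. From the tip: blade 8 by 3 to 28, steel shaft 6 diameter to 80, brass ferrule 15 diameter to 95, eight-sided dark wood handle 18 across the flats to 190. Balances 104 from the tip. May be absent.
- skew: Carving tool with a slanted blade, 190 long, 55 g; the three differ only in the blade. Origin at the cutting tip; z runs along the tool from tip to handle end. From the tip: blade 8 by 3 to 28, steel shaft 6 diameter to 80, brass ferrule 15 diameter to 95, eight-sided dark wood handle 18 across the flats to 190. Balances 104 from the tip. May be absent.
- gouge: Carving tool with a hollowed blade, 190 long, 55 g; the three differ only in the blade. Origin at the cutting tip; z runs along the tool from tip to handle end. From the tip: blade 8 by 3 to 28, steel shaft 6 diameter to 80, brass ferrule 15 diameter to 95, eight-sided dark wood handle 18 across the flats to 190. Balances 104 from the tip. May be absent.
- chisel_mid (a point): Point on the axis of the chisel, 112 from the tip, near its balance point, on the front part of the handle: where to hold it to lay it in a nest.
- skew_mid (a point): Point on the axis of the skew, 112 from the tip, near its balance point, on the front part of the handle: where to hold it to lay it in a nest.
- gouge_mid (a point): Point on the axis of the gouge, 112 from the tip, near its balance point, on the front part of the handle: where to hold it to lay it in a nest.
- slab: Pale wood slab of five round lobes, 160 across, 40 high, fixed, three carved nuts on top. Origin at the middle of its underside.
- nut_a: Carved walnut on the slab, about 42 across. Origin under its middle. To be left alone.
- nut_b: Carved walnut on the slab, about 36 across. Origin under its middle. To be left alone.
- nut_c: Carved walnut on the slab, about 38 across. Origin under its middle. To be left alone.
- dome: Glass dome with a carved nut, 100 across its green foot, 98 high, on the bench to the right of the chest. Origin under its middle. To be left alone.

How it is judged:
By the outcome, as a careful person would: the job done as asked, in the order asked, and still so for the second after the job is handed in, with the robot touching nothing.
Of chisel, skew, gouge only 2 to 3 are there at a start; the rules pass over those that are not, and their reading is None.
At some moment in a run one of chisel, skew, gouge may be knocked a few centimetres aside while the robot is not near it.
Once in a run the grip may slacken for a moment while it holds something.
It also fails if it takes over 210 s, if anything falls off the work surface, if the arm or the gripper's body presses on something with over 40 N, if the wrist force passes 120 N, or if a joint passes its speed limit or range.

## Robot

A 6-joint arm with a two-finger parallel gripper is mounted at the origin on the work surface. World frame = base frame: x ahead of the robot, y to its left, z up, the work surface at z = 0. Lengths are in m, angles in rad, forces in N, time in s.
With the tool pointing down it reaches from about 0.3 to 0.85 m from the base axis. Payload 4.2 kg.
Tool frame: the origin (TCP) lies on the centre line of the jaws, within the pads' length; the fingertips stand 17 mm ahead of it and the grasp point (between the pads) lies 2 mm behind it; z points along the fingers, y is the line along which they close (so a half turn about z gives the same grasp; the last joint's range is limited). The gripper opens to 91 mm and grips with 3 to 60 N. Pads are 32 mm wide; open, the fingers measure 118 mm over their backs; the gripper's body (76 mm by 178 mm) begins 60 mm behind the grasp point.
Start: joints at [-1.33, 0.32, 1.565, -0, 1.257, -0.02], TCP at [0.148, -0.556, 0.231] pointing down, gripper open.
Joint ranges: [-3.11, 3.11], [-0.84, 2.01], [0.21, 2.61], [-1.34, 4.49], [0.05, 2.63], [-2.56, 2.56]. Speed limits (rad/s): [2.57, 2.57, 3.14, 3.14, 3.14, 3.14].

## Interface

Orientations are given as a 3x3 rotation matrix whose columns are the frame's x, y, z axes.
In Python, from rig import arm gives the robot as it stands.
- The arm moves only by the tool drive_effector, called by a JSON object that holds its "op" and its "data". Schema: {"type":"object","properties":{"moves":{"type":"array","items":{"type":"number"},"minItems":5,"maxItems":100},"clamp_n":{"type":"number"},"only":{"type":"string"},"quiet":{"type":"boolean"},"lines":{"type":"string"}},"required":["moves"],"additionalProperties":false}. moves is one flat list of numbers that holds 1 to 20 rows one after another, with no inner brackets; each row has 5 numbers: the finger opening in m, then dx, dy, dz in units of 25 mm, then a turn about the tool's z in units of 0.05 rad; each row is the pose to reach, as a shift and turn from the pose commanded when the call began, along the tool's axes at that moment; what a row does not reach only later rows make up. A row lasts 1/10 s, in which the tool goes at most 0.05 m and 0.15 rad, less where a joint would pass 70% of its speed; a pose out of reach is approached as far as the arm can. The fingers move at their own pace and stop on an object; clamp_n is the grip in N (left out, the last holds). Time passes only in rows, so rows that do not move let the fingers close. The tool returns the time, the measured TCP pose, the force, the opening and the grip force at its end. only (a regular expression) keeps the lines of the reply that match it, lines (a string "A,B") keeps lines A to B, and quiet returns only ok. Input that does not fit is refused with a message, and nothing moves.
- arm.read_state(): the state, without advancing time (a new reading comes with each control period).
- arm.capture(name): name is "side" or "top"; returns a dict with "img" (420x560x3 uint8, red, green, blue), "depth" (420x560 float32, m along the optical axis (not along the pixel's ray), 0 where there is no reading), "intrinsics" (3x3 intrinsics, pixels), "k1" (the pictures are not rectified: a ray, as slopes to the right and down, at radius r is drawn at 1 + k1 r^2 times it, then the intrinsics apply), "eye" and "orientation" of the camera in the world. Camera axes: x right, y down, z forward; pixel columns grow to the right and rows downward; lengths in m; the calibration is good to about 2 mm. A picture is of the moment at which its call begins.
- arm.hand_in(): hands the job in; it is judged then, once.
The state is a dict: "time": time; "qpos": joint angles; "joint_vel": joint speeds; "joint_torque": joint torques, N m; "eef_pos": TCP position; "eef_rot": TCP orientation; "wrist_force": force on the tool from outside, world axes, zero at the start; "torque": the same for the moment, N m; "finger_gap": finger opening in m; "gripper_force": force on a finger pad.
Only numpy, scipy, OpenCV 4.12 (cv2) and the standard library are available. Lean on these libraries where they do the work, as an engineer would, in place of code of your own. Each camera call takes 0.05 s, during which the arm holds its last target. There are 200 camera calls.

## Working session

There is one attempt and no reset: what is moved stays moved. The work goes in short steps, Python scripts to look and compute and a tool call to move; the robot and the scene stay as the last step left them, time stands still between calls to the robot, and variables do not carry over. Pictures are saved under pics/ and viewed, at most 14 in all, crops included, and the job is handed in when it is done.

```bash
ls; mkdir -p pics; cat > h.py <<'E'
from rig import arm
import numpy as np, cv2
def cap(n,f=None):
    c=arm.capture(n)
    if f: cv2.imwrite('pics/'+f,cv2.cvtColor(c['img'],cv2.COLOR_RGB2BGR))
    return c
def cloud(c):
    K=np.array(c['intrinsics']);h,w=c['depth'].shape
    u,v=np.meshgrid(np.arange(w),np.arange(h))
    p=cv2.undistortPoints(np.stack([u,v],-1).reshape(-1,1,2).astype(np.float64),K,np.array([c['k1'],0,0,0,0.])).reshape(h,w,2)
    d=c['depth'];P=np.dstack([p[...,0]*d,p[...,1]*d,d])
    W=P@np.array(c['orientation']).T+np.array(c['eye']);W[d==0]=np.nan
    return W
def st():
    s=arm.read_state();print(round(s['time'],2),np.round(s['eef_pos'],4),np.round(s['eef_rot'],3).tolist(),np.round(s['qpos'],3),round(s['finger_gap'],4),round(s['gripper_force'],1),np.round(s['wrist_force'],1))
E
python3 - <<'E'
from h import *
for n in('top','side'):
    c=cap(n,n+'0.png');print(n,c['eye'],np.round(c['orientation'],3).tolist(),c['intrinsics'],c['k1']);np.save(n+'.npy',cloud(c))
st()
E
```

```text
pics
rig.py
top [ 0.5382451  -0.0375227   1.13841453] [[0.014, -0.995, 0.1], [-1.0, -0.012, 0.023], [-0.022, -0.1, -0.995]] [[391.59342134   0.         278.35080419]
 [  0.         391.59342134 216.21281602]
 [  0.           0.           1.        ]] -0.08271413555389313
side [0.54561301 0.79671242 0.68913319] [[-0.997, -0.03, 0.072], [-0.077, 0.571, -0.817], [-0.016, -0.821, -0.571]] [[410.96706123   0.         274.63711582]
 [  0.         410.96706123 204.97731414]
 [  0.           0.           1.        ]] -0.11207639353973656
0.1 [ 0.1482 -0.5551  0.2302] [[0.966, 0.258, -0.0], [0.258, -0.966, 0.002], [0.0, -0.002, -1.0]] [-1.33   0.32   1.566  0.     1.257 -0.02 ] 0.0912 0.0 [-0.4 -0.3 -0.8]
```

View pics/top0.png

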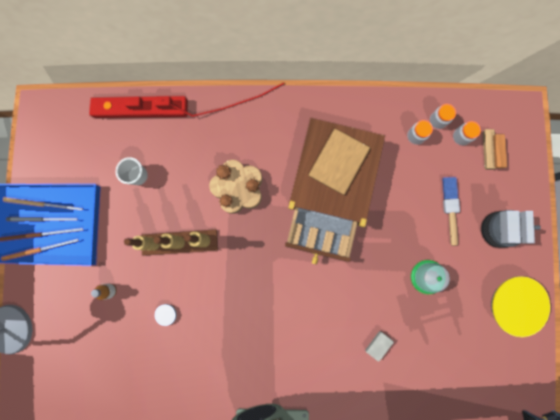

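View pics/side0.png

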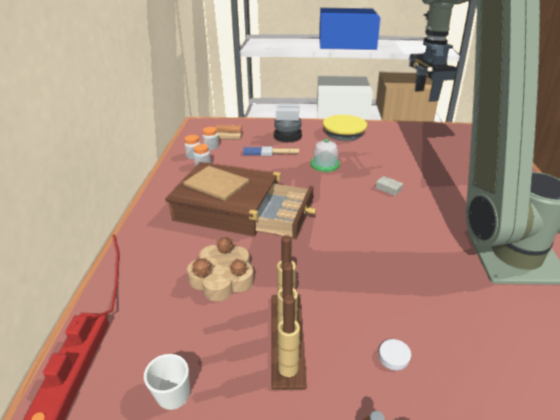

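```bash
python3 - <<'E'
from h import *
t=cv2.imread('pics/top0.png');s=cv2.imread('pics/side0.png')
a=cv2.resize(t[200:280,100:240],None,fx=4,fy=4,interpolation=2)
b=cv2.resize(s[225:395,250:330],None,fx=3,fy=3,interpolation=2)
d=cv2.resize(t[110:270,275:395],None,fx=3.5,fy=3.5,interpolation=2)[:,:]
H=600;im=np.zeros((600,800,3),np.uint8)
im[:320,:560]=a;im[:510,560:800]=b
e=cv2.resize(t[190:270,275:395],None,fx=3.4,fy=3.4,interpolation=2);im[322:322+272,:408]=e
cv2.imwrite('pics/c0.png',im)
W=np.load('top.npy');S=np.load('side.npy')
for M in(W,S):
    P=M.reshape(-1,3);P=P[~np.isnan(P).any(1)]
    q=P[(P[:,2]>.145)&(P[:,2]<.25)&(P[:,0]>.3)&(P[:,0]<.8)&(P[:,1]>0)]
    print(len(q),q.min(0),q.max(0))
    for z in np.arange(.14,.24,.01):
        r=q[abs(q[:,2]-z)<.005]; 
        if len(r):
            o=r[np.argsort(r[:,1])];sp=np.split(o,np.where(np.diff(o[:,1])>.02)[0]+1)
            print(round(z,2),[(len(k),np.round(np.median(k,0),3).tolist()) for k in sp])
    q=P[(P[:,2]>.072)&(P[:,2]<.09)&(P[:,0]>.5)&(P[:,1]<-.0)&(P[:,1]>-.35)]
    print(cv2.minAreaRect(q[:,:2].astype(np.float32)),len(q))
E
```

```text
286 [0.55784701 0.19434918 0.14638611] [0.58735051 0.35962067 0.20819495]
0.15 [(4, [0.576, 0.197, 0.15]), (9, [0.571, 0.269, 0.15]), (9, [0.567, 0.346, 0.15])]
0.16 [(10, [0.575, 0.196, 0.16]), (9, [0.573, 0.27, 0.16]), (6, [0.564, 0.348, 0.161])]
0.17 [(7, [0.576, 0.198, 0.172]), (7, [0.57, 0.27, 0.168]), (13, [0.566, 0.345, 0.17])]
0.18 [(5, [0.578, 0.197, 0.181]), (13, [0.57, 0.27, 0.18]), (15, [0.568, 0.345, 0.18])]
0.19 [(8, [0.579, 0.197, 0.19]), (7, [0.574, 0.271, 0.189]), (12, [0.566, 0.345, 0.191])]
0.2 [(39, [0.579, 0.204, 0.203]), (37, [0.573, 0.276, 0.203]), (34, [0.567, 0.35, 0.203])]
0.21 [(14, [0.577, 0.203, 0.206]), (9, [0.573, 0.279, 0.205]), (19, [0.567, 0.352, 0.206])]
((0.9395961761474609, -0.17902472615242004), (0.6396569609642029, 0.34978094696998596), 0.7237486243247986) 6404
945 [0.55649325 0.19791701 0.14525168] [0.58768026 0.36562321 0.20741913]
0.15 [(28, [0.579, 0.211, 0.151]), (45, [0.572, 0.288, 0.151]), (49, [0.566, 0.363, 0.149])]
0.16 [(39, [0.579, 0.213, 0.16]), (42, [0.572, 0.287, 0.16]), (43, [0.564, 0.363, 0.16])]
0.17 [(39, [0.579, 0.213, 0.171]), (43, [0.572, 0.288, 0.169]), (48, [0.566, 0.363, 0.17])]
0.18 [(39, [0.578, 0.212, 0.18]), (47, [0.572, 0.288, 0.18]), (51, [0.566, 0.363, 0.18])]
0.19 [(45, [0.579, 0.212, 0.191]), (46, [0.572, 0.288, 0.19]), (51, [0.565, 0.363, 0.19])]
0.2 [(59, [0.578, 0.211, 0.202]), (80, [0.572, 0.285, 0.203]), (109, [0.565, 0.359, 0.203])]
0.21 [(17, [0.58, 0.207, 0.206]), (17, [0.572, 0.282, 0.205]), (8, [0.567, 0.357, 0.205])]
((0.9393609762191772, -0.17318424582481384), (0.3464580774307251, 0.6383457779884338), 89.87677001953125) 4074
```

View pics/c0.png

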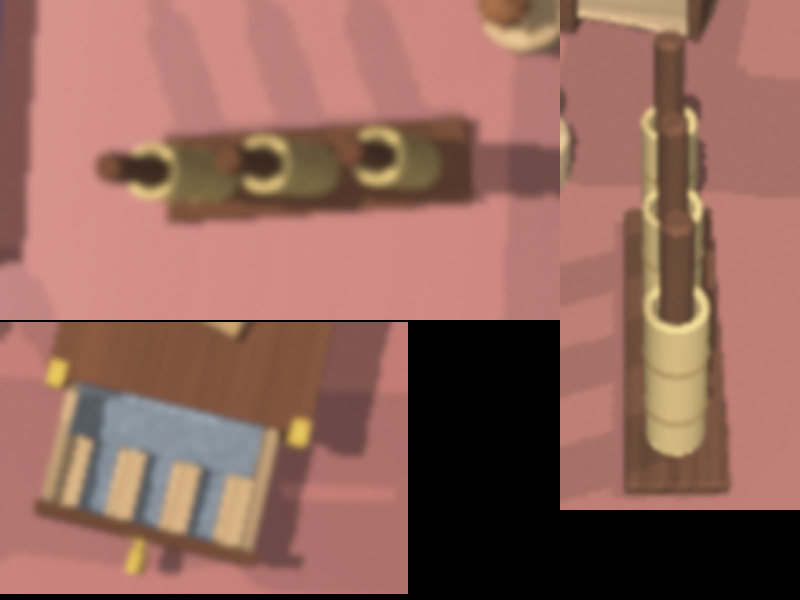

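```bash
cat > chest.py <<'E'
from h import *
def chest(W):
    z=W[...,2];m=((z>.073)&(z<.083)&(W[...,0]>.45)&(W[...,0]<1.1)&(W[...,1]<.05)&(W[...,1]>-.4))
    n,l,s,c=cv2.connectedComponentsWithStats(cv2.morphologyEx(m.astype(np.uint8),cv2.MORPH_CLOSE,np.ones((3,3))))
    i=1+np.argmax(s[1:,4]);P=W[(l==i)&m];r=cv2.minAreaRect(P[:,:2].astype(np.float32))
    b=cv2.boxPoints(r)
    print('rect',r,len(P))
    a=np.deg2rad(r[2]);a=(a+np.pi/4)%(np.pi/2)-np.pi/4
    R=np.array([[np.cos(a),-np.sin(a)],[np.sin(a),np.cos(a)]])
    c0=np.array(r[0])+R@np.array([-.125,0])
    return a,R,c0
def loc(W,a,R,c0):
    Q=W.copy();Q[...,:2]=(W[...,:2]-c0)@R;return Q
E
python3 - <<'E'
from chest import *
for f in('top','side'):
    W=np.load(f+'.npy');a,R,c0=chest(W);print(f,'yaw',np.rad2deg(a),'origin',c0)
    Q=loc(W,a,R,c0).reshape(-1,3);Q=Q[~np.isnan(Q).any(1)]
    q=Q[(Q[:,0]<-.02)&(Q[:,0]>-.27)&(abs(Q[:,1])<.12)&(Q[:,2]>.02)&(Q[:,2]<.07)]
    for lo,hi in((.03,.045),(.045,.053),(.056,.064)):
        k=q[(q[:,2]>lo)&(q[:,2]<hi)];print(lo,len(k),np.round(np.percentile(k,[0,2,50,98,100],axis=0),3).tolist())
    k=q[(q[:,0]<np.percentile(q[(q[:,2]>.056),0],1)-.004)];print('knob',len(k),np.round(k.min(0),3),np.round(k.max(0),3),np.round(np.median(k,0),3))
E
```

```text
rect ((0.7734701037406921, -0.17300401628017426), (0.21566711366176605, 0.26672136783599854), 76.68739318847656) 4895
top yaw -13.312606811523423 origin [ 0.65182907 -0.14422103]
0.03 710 [[-0.138, -0.091, 0.031], [-0.121, -0.081, 0.033], [-0.071, -0.013, 0.038], [-0.041, 0.078, 0.044], [-0.024, 0.08, 0.045]]
0.045 198 [[-0.138, -0.089, 0.045], [-0.136, -0.089, 0.045], [-0.068, -0.001, 0.049], [-0.022, 0.088, 0.053], [-0.02, 0.088, 0.053]]
0.056 281 [[-0.111, -0.093, 0.056], [-0.111, -0.089, 0.057], [-0.105, -0.002, 0.06], [-0.099, 0.088, 0.063], [-0.099, 0.091, 0.064]]
knob 46 [-0.138 -0.008  0.039] [-0.116  0.007  0.053] [-0.128 -0.     0.045]
rect ((0.7725499272346497, -0.16939684748649597), (0.21849411725997925, 0.2636698782444), 76.83020782470703) 2602
side yaw -13.169792175292976 origin [ 0.65083753 -0.14091715]
0.03 707 [[-0.138, -0.088, 0.03], [-0.128, -0.084, 0.031], [-0.068, 0.007, 0.038], [-0.026, 0.089, 0.045], [-0.02, 0.093, 0.045]]
0.045 243 [[-0.136, -0.094, 0.045], [-0.132, -0.09, 0.045], [-0.073, 0.017, 0.049], [-0.023, 0.089, 0.053], [-0.021, 0.092, 0.053]]
0.056 188 [[-0.111, -0.095, 0.056], [-0.11, -0.09, 0.057], [-0.104, 0.011, 0.06], [-0.098, 0.09, 0.062], [-0.097, 0.093, 0.063]]
knob 49 [-0.138 -0.008  0.032] [-0.116  0.008  0.049] [-0.128  0.003  0.045]
```

Careful with the scale: shifts go in units of 25 mm and turns go in units of 0.05 rad. That gives: 0.479 m is 19.16, -0.33 m is -13.2, 0.493 rad is 9.86.

```bash
cat > go.py <<'E'
# usage: go.py x y z yaw_deg(of tool x) -> dx dy dz turn in tool axes
import sys;from h import *
x,y,z,w=map(float,sys.argv[1:5]);s=arm.read_state();R=np.array(s['eef_rot'])
d=R.T@(np.array([x,y,z])-s['eef_pos']);a=np.arctan2(R[1,0],R[0,0]);t=-(np.deg2rad(w)-a);t=(t+np.pi)%(2*np.pi)-np.pi
print('need',np.round(d,4),'turn',round(t,3),'dist',round(np.linalg.norm(d),3))
E
```

{"op": "drive_effector", "data": {"moves": [0.05,19.16,-13.2,0,9.86,0.05,19.16,-13.2,0,9.86,0.05,19.16,-13.2,0,9.86,0.05,19.16,-13.2,0,9.86,0.05,19.16,-13.2,0,9.86,0.05,19.16,-13.2,0,9.86,0.05,19.16,-13.2,0,9.86,0.05,19.16,-13.2,0,9.86,0.05,19.16,-13.2,0,9.86,0.05,19.16,-13.2,0,9.86,0.05,19.16,-13.2,0,9.86,0.05,19.16,-13.2,0,9.86,0.05,19.16,-13.2,0,9.86,0.05,19.16,-13.2,0,9.86], "clamp_n": 20}}

```text
time: 1.5
eef_pos: [0.5258, -0.1127, 0.2303]
eef_rot: [[0.974, -0.228, -0.002], [-0.228, -0.974, -0.0], [-0.002, 0.001, -1.0]]
wrist_force: [0.4, -0.4, -0.3]
finger_gap: 0.0501
gripper_force: 0.0
```

```bash
python3 go.py .5257 -.1128 .042 -13.3
```

```text
need [0.0003 0.     0.1883] turn 0.002 dist 0.188
```

{"op": "drive_effector", "data": {"moves": [0.05,-0.12,0,2,0,0.05,-0.12,0,4,0,0.05,-0.12,0,6,0,0.05,-0.12,0,7.2,0,0.05,-0.12,0,7.52,0,0,-0.12,0,7.52,0,0,-0.12,0,7.52,0,0,-0.12,0,7.52,0,0,-0.12,0,7.52,0,0,-0.12,0,7.52,0], "clamp_n": 20}}

```text
time: 2.5
eef_pos: [0.5237, -0.1135, 0.0442]
eef_rot: [[0.973, -0.229, 0.002], [-0.229, -0.973, -0.002], [0.003, 0.002, -1.0]]
wrist_force: [-0.9, -2.4, 4.2]
finger_gap: 0.0154
gripper_force: 20.0
```

{"op": "drive_effector", "data": {"moves": [0,-0.6,0,0,0,0,-1.2,0,0,0,0,-1.8,0,0,0,0,-2.4,0,0,0,0,-3,0,0,0,0,-3.4,0,0,0,0,-3.8,0,0,0,0,-4,0,0,0,0,-4,0,0,0]}}

```text
time: 3.4
eef_pos: [0.4261, -0.0905, 0.0442]
eef_rot: [[0.973, -0.229, 0.002], [-0.229, -0.973, -0.002], [0.003, 0.002, -1.0]]
wrist_force: [-3.1, -4.5, 6.1]
finger_gap: 0.0152
gripper_force: 20.0
```

Scaled: -0.011 m is -0.44, -0.009 m is -0.36.

{"op": "drive_effector", "data": {"moves": [0,-0.12,0,0,0,0,-0.24,0,0,0,0,-0.36,0,0,0,0,-0.44,0,0,0]}}

```text
time: 3.8
eef_pos: [0.417, -0.0884, 0.0442]
eef_rot: [[0.973, -0.229, 0.005], [-0.229, -0.973, -0.003], [0.006, 0.002, -1.0]]
wrist_force: [0.9, -7.2, 3.4]
finger_gap: 0.0156
gripper_force: 20.0
```

{"op": "drive_effector", "data": {"moves": [0,-0.04,0,0,0,0,-0.08,0,0,0,0,-0.12,0,0,0]}}

```text
time: 4.1
eef_pos: [0.4156, -0.088, 0.0443]
eef_rot: [[0.973, -0.229, 0.008], [-0.229, -0.973, -0.004], [0.009, 0.002, -1.0]]
wrist_force: [4.3, -6.6, -2.4]
finger_gap: 0.0156
gripper_force: 20.0
```

```bash
python3 - <<'E'
from chest import *
W=cloud(cap('side'));T=cloud(cap('top'))
for M in(T,W):
    a=np.deg2rad(-13.25);R=np.array([[np.cos(a),-np.sin(a)],[np.sin(a),np.cos(a)]]);Q=loc(M,a,R,np.array([.6513,-.1425])).reshape(-1,3)
    q=Q[(Q[:,0]<-.1)&(Q[:,0]>-.3)&(abs(Q[:,1])<.12)&(Q[:,2]>.056)&(Q[:,2]<.063)]
    k=q[abs(q[:,1])>.055];print(len(k),np.round(np.percentile(k[:,0],[2,50,98]),3))
E
```

```text
24 [-0.218 -0.21  -0.207]
51 [-0.222 -0.216 -0.211]
```

{"op": "drive_effector", "data": {"moves": [0,-0.08,0,0,0,0,-0.16,0,0,0,0,-0.24,0,0,0]}}

```text
time: 4.5
eef_pos: [0.4152, -0.088, 0.0444]
eef_rot: [[0.973, -0.229, 0.02], [-0.229, -0.973, -0.007], [0.021, 0.002, -1.0]]
wrist_force: [16.3, -10.0, -18.2]
finger_gap: 0.0152
gripper_force: 20.0
```

Scaled: -0.15 m is -6, 0.008 m is 0.32.

{"op": "drive_effector", "data": {"moves": [0.05,0.32,0,0,0,0.05,0.32,0,0,0,0.05,0.32,0,0,0,0.05,0.32,0,-2,0,0.05,0.32,0,-4,0,0.05,0.32,0,-6,0,0.05,0.32,0,-8,0,0.05,0.32,0,-8.8,0]}}

```text
time: 5.3
eef_pos: [0.415, -0.0868, 0.2677]
eef_rot: [[0.973, -0.23, 0.008], [-0.23, -0.973, -0.002], [0.008, -0.0, -1.0]]
wrist_force: [0.8, 0.3, -1.2]
finger_gap: 0.0501
gripper_force: 0.0
```

```bash
python3 - <<'E'
from chest import *
for n in('top','side'):
    c=cap(n,n+'1.png');M=cloud(c);np.save(n+'1.npy',M)
    a=np.deg2rad(-13.25);R=np.array([[np.cos(a),-np.sin(a)],[np.sin(a),np.cos(a)]]);Q=loc(M,a,R,np.array([.6513,-.1425])).reshape(-1,3);Q=Q[~np.isnan(Q).any(1)]
    q=Q[(Q[:,0]<-.1)&(Q[:,0]>-.3)&(abs(Q[:,1])<.12)&(Q[:,2]>.055)&(Q[:,2]<.065)]
    r=cv2.minAreaRect(q[:,:2].astype(np.float32));print(n,'board',r,np.percentile(q,[1,50,99],axis=0).round(4).tolist())
    q=Q[(Q[:,0]<-.145)&(Q[:,0]>-.195)&(abs(Q[:,1])<.09)&(Q[:,2]>.035)&(Q[:,2]<.041)]
    o=q[np.argsort(q[:,1])];print('ribs y',[(len(k),k[:,1].min().round(4),k[:,1].max().round(4),k[:,0].min().round(3),k[:,0].max().round(3)) for k in np.split(o,np.where(np.diff(o[:,1])>.006)[0]+1)])
    q=Q[(Q[:,0]<-.01)&(Q[:,0]>-.2)&(abs(Q[:,1])<.1)&(Q[:,2]>.046)&(Q[:,2]<.053)];print('sides',[(np.median(q[s*q[:,1]>.07,1])) for s in(1,-1)])
E
python3 go.py .578 .203 .25 4.6
```

```text
top board ((-0.16433954238891602, -0.002955302596092224), (0.18050971627235413, 0.12107792496681213), 87.64897918701172) [[-0.2208, -0.0898, 0.0553], [-0.2135, -0.0036, 0.0596], [-0.2055, 0.0876, 0.0644]]
ribs y [(116, np.float64(-0.0823), np.float64(-0.0598), np.float64(-0.195), np.float64(-0.147)), (110, np.float64(-0.0359), np.float64(-0.0144), np.float64(-0.195), np.float64(-0.15)), (111, np.float64(0.0099), np.float64(0.0318), np.float64(-0.195), np.float64(-0.15)), (114, np.float64(0.056), np.float64(0.0776), np.float64(-0.195), np.float64(-0.15))]
sides [np.float64(0.08208144494065336), np.float64(-0.08604683245979503)]
side board ((-0.2161051332950592, -0.0009489953517913818), (0.18590714037418365, 0.01225641556084156), 89.87397003173828) [[-0.2222, -0.0888, 0.0556], [-0.2163, 0.0138, 0.0598], [-0.2101, 0.0909, 0.0627]]
ribs y [(98, np.float64(-0.0861), np.float64(-0.0563), np.float64(-0.195), np.float64(-0.146)), (87, np.float64(-0.0345), np.float64(-0.0074), np.float64(-0.195), np.float64(-0.151)), (95, np.float64(0.0108), np.float64(0.0371), np.float64(-0.194), np.float64(-0.151)), (24, np.float64(0.0575), np.float64(0.0651), np.float64(-0.194), np.float64(-0.152)), (31, np.float64(0.0838), np.float64(0.0898), np.float64(-0.195), np.float64(-0.145))]
sides [np.float64(0.08580811179331144), np.float64(-0.0816770166831079)]
need [ 0.0919 -0.3195  0.0168] turn -0.312 dist 0.333
```

Scaled: -0.32 m is -12.8, 0.092 m is 3.68, -0.312 rad is -6.24.

{"op": "drive_effector", "data": {"moves": [0.045,3.68,-12.8,0.68,-6.24,0.045,3.68,-12.8,0.68,-6.24,0.045,3.68,-12.8,0.68,-6.24,0.045,3.68,-12.8,0.68,-6.24,0.045,3.68,-12.8,0.68,-6.24,0.045,3.68,-12.8,0.68,-6.24,0.045,3.68,-12.8,0.68,-6.24,0.045,3.68,-12.8,0.68,-6.24,0.045,3.68,-12.8,0.68,-6.24]}}

```text
time: 6.3
eef_pos: [0.5759, 0.2036, 0.2435]
eef_rot: [[0.997, 0.081, -0.005], [0.081, -0.997, -0.002], [-0.005, 0.002, -1.0]]
wrist_force: [-0.0, -0.4, -0.0]
finger_gap: 0.045
gripper_force: 0.0
```

```bash
python3 - <<'E'
from h import *
c=cap('top');M=cloud(c)
P=cloud(cap('side')).reshape(-1,3);P=P[~np.isnan(P).any(1)]
for y in(.212,.287,.363):
    for z in(.15,.17,.19):
        r=P[(abs(P[:,1]-y)<.025)&(abs(P[:,2]-z)<.006)&(abs(P[:,0]-.57)<.05)];print(len(r),np.median(r,0).round(4) if len(r) else '')
E
python3 go.py .578 .203 .157 4.6
```

```text
44 [0.5776 0.2093 0.1502]
47 [0.5776 0.2091 0.1698]
46 [0.5768 0.2088 0.1902]
44 [0.5689 0.2894 0.1504]
53 [0.5681 0.2896 0.1698]
56 [0.5682 0.2897 0.1897]
59 [0.5662 0.3594 0.1498]
57 [0.5663 0.3597 0.1705]
65 [0.5664 0.3589 0.1898]
need [ 0.0022 -0.0005  0.0879] turn -0.001 dist 0.088
```

Scaled: 0.088 m is 3.52, 0.075 m is 3.

{"op": "drive_effector", "data": {"moves": [0.045,0.08,0,1.6,0,0.045,0.08,0,3,0,0.045,0.08,0,3.52,0,0.045,0.08,0,3.52,0,0,0.08,0,3.52,0,0,0.08,0,3.52,0,0,0.08,0,3.52,0,0,0.08,0,3.52,0,0,0.08,0,3.52,0], "clamp_n": 12}}

```text
time: 7.3
eef_pos: [0.5799, 0.204, 0.1592]
eef_rot: [[0.997, 0.08, 0.002], [0.08, -0.997, 0.001], [0.003, -0.001, -1.0]]
wrist_force: [0.4, -0.5, 4.9]
finger_gap: 0.0188
gripper_force: 12.0
```

{"op": "drive_effector", "data": {"moves": [0,0,0,-0.8,0,0,0,0,-2,0,0,0,0,-3.2,0,0,0,0,-3.96,0,0,0,0,-3.96,0]}}

```text
time: 7.8
eef_pos: [0.5806, 0.2041, 0.26]
eef_rot: [[0.997, 0.08, 0.006], [0.08, -0.997, 0.002], [0.006, -0.001, -1.0]]
wrist_force: [0.9, -0.4, 0.0]
finger_gap: 0.0187
gripper_force: 12.0
```

```bash
python3 - <<'E'
from h import *
c=cap('side');cv2.imwrite('pics/s2.png',cv2.resize(cv2.cvtColor(c['img'],4)[120:380,200:420],None,fx=2.2,fy=2.2))
st()
E
```

```text
7.85 [0.5795 0.2038 0.2577] [[0.997, 0.08, 0.002], [0.08, -0.997, 0.001], [0.002, -0.0, -1.0]] [ 0.319  0.367  1.426 -0.     1.347  1.81 ] 0.0185 12.0 [-0.6  0.3 -0.9]
```

View pics/s2.png

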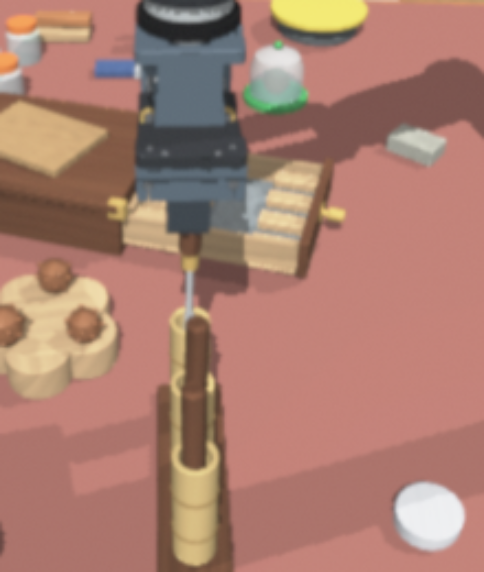

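{"op": "drive_effector", "data": {"moves": [0,-0.4,0,0,0,0,-1.26,0,0.08,0,0,-2.096,0,0.3,0,0,-2.88,0,0.664,0,0,-3.6,0,1.16,0,0,-4.2,0,1.772,0,0,-4.696,0,2.48,0], "clamp_n": 3}}

```text
time: 8.55
eef_pos: [0.46, 0.1938, 0.1936]
eef_rot: [[0.997, 0.08, -0.002], [0.08, -0.997, -0.001], [-0.002, 0.001, -1.0]]
wrist_force: [0.6, 0.5, 2.8]
finger_gap: 0.0179
gripper_force: 3.0
```

```bash
python3 - <<'E'
from h import *
c=cap('side');cv2.imwrite('pics/s3.png',cv2.resize(cv2.cvtColor(c['img'],4)[120:380,200:420],None,fx=2.2,fy=2.2))
E
```

```text
(no output)
```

View pics/s3.png

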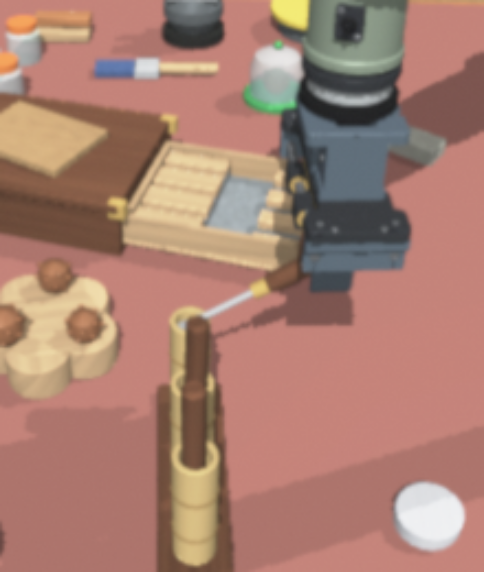

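Scaled: 0.0577 m is 2.308, 0.0405 m is 1.62.

{"op": "drive_effector", "data": {"moves": [0,-0.364,0,0.784,0,0,-0.588,0,1.62,0,0,-0.664,0,2.308,0,0,-0.648,0,2.72,0]}}

```text
time: 9.0
eef_pos: [0.443, 0.1921, 0.1247]
eef_rot: [[0.997, 0.08, -0.007], [0.08, -0.997, -0.002], [-0.007, 0.002, -1.0]]
wrist_force: [-3.9, -0.1, 0.6]
finger_gap: 0.0176
gripper_force: 3.0
```

{"op": "drive_effector", "data": {"moves": [0,0,0,0,0,0,0,0,0,0,0,0,0,-0.6,0,0,0,0,-1.2,0,0,-1.2,0,-1.2,0,0,-2,0,-1.2,0], "clamp_n": 15}}

```text
time: 9.6
eef_pos: [0.3964, 0.1891, 0.1582]
eef_rot: [[0.997, 0.079, 0.002], [0.079, -0.997, 0.001], [0.003, -0.001, -1.0]]
wrist_force: [-0.5, 0.2, -0.1]
finger_gap: 0.0177
gripper_force: 15.0
```

```bash
python3 - <<'E'
from h import *
c=cap('side');cv2.imwrite('pics/s4.png',cv2.resize(cv2.cvtColor(c['img'],4)[120:380,200:420],None,fx=2.2,fy=2.2))
E
python3 go.py .42 .11 .10 4.6
```

```text
need [0.021  0.0802 0.0576] turn -0.0 dist 0.101
```

View pics/s4.png

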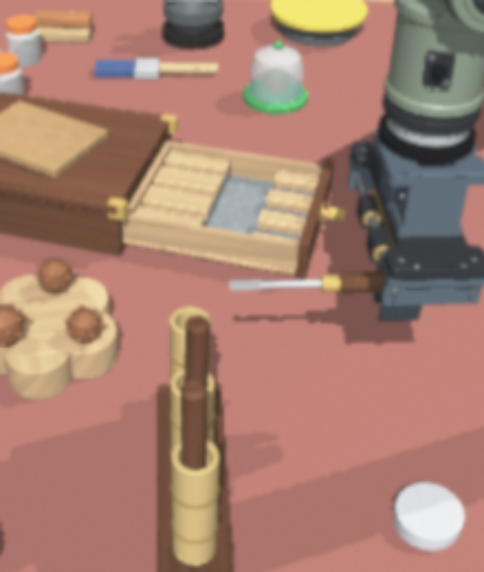

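Scaled: 0.08 m is 3.2, 0.021 m is 0.84.

{"op": "drive_effector", "data": {"moves": [0,0.4,1.6,0.8,0,0,0.84,3.2,2,0,0,0.84,3.2,3.6,0,0,0.84,3.2,4.8,0,0,0.84,3.2,5.2,0,0,0.84,3.2,5.44,0,0,0.84,3.2,5.44,0]}}

```text
time: 10.35
eef_pos: [0.4246, 0.1113, 0.0214]
eef_rot: [[0.997, 0.08, 0.002], [0.08, -0.997, 0.0], [0.002, -0.0, -1.0]]
wrist_force: [-1.1, 0.0, -0.2]
finger_gap: 0.0179
gripper_force: 15.0
```

{"op": "drive_effector", "data": {"moves": [0.04,0,0,0,0,0.04,0,0,0,0,0.04,0,0,0,0,0.04,0.64,0,0,0,0.04,1.28,0,0,0,0.04,1.28,0,0,0]}}

```text
time: 10.95
eef_pos: [0.4581, 0.114, 0.0217]
eef_rot: [[0.997, 0.08, 0.004], [0.08, -0.997, 0.001], [0.004, -0.0, -1.0]]
wrist_force: [0.1, -0.2, 0.7]
finger_gap: 0.0399
gripper_force: 0.0
```

```bash
cat > tool.py <<'E'
from h import *
import sys
# extent of lying/held tool along the TCP x axis, relative to TCP: tool.py zlo zhi
zl,zh=map(float,sys.argv[1:3]);s=arm.read_state();R=np.array(s['eef_rot'])
for n in sys.argv[3].split(','):
    c=cap(n);Q=(cloud(c)-s['eef_pos'])@R
    W=cloud(c)[...,2]
    m=(W>zl)&(W<zh)&(abs(Q[...,1])<.017)&(abs(Q[...,0])<.16)
    hsv=cv2.cvtColor(c['img'],cv2.COLOR_RGB2HSV)
    q=Q[m];h=hsv[m].astype(int);im=c['img'][m].astype(int)
    for a in np.arange(-.12,.16,.008):
        k=(q[:,0]>=a)&(q[:,0]<a+.008)
        if k.sum()>1: print(n,round(a,3),k.sum(),'y',np.median(q[k,1]).round(4),'z',np.median(W[m][k]).round(4),np.median(im[k],0))
    print('ext',np.sort(q[:,0])[[0,1,2,-3,-2,-1]].round(4) if len(q)>6 else len(q))
E
python3 tool.py .006 .025 side,top
```

```text
side -0.08 4 y -0.0071 z 0.013 [141.  96.  79.]
side -0.072 24 y -0.0073 z 0.0149 [133.5  92.5  73.5]
side -0.064 12 y -0.0093 z 0.0129 [120.  94.  84.]
side -0.056 4 y -0.0116 z 0.0085 [122.  93.  86.]
side -0.048 3 y -0.0107 z 0.0063 [94. 70. 64.]
side -0.04 2 y -0.0106 z 0.0064 [86.5 65.5 60.5]
side -0.032 2 y -0.0116 z 0.0077 [83.  65.5 61.5]
side 0.016 3 y -0.0097 z 0.0072 [93. 78. 70.]
side 0.024 24 y -0.006 z 0.0133 [175.5 146.5  97. ]
side 0.032 18 y -0.0029 z 0.0105 [213.5 193.5 148.5]
side 0.04 9 y -0.0027 z 0.0108 [219. 218. 219.]
side 0.048 12 y -0.0026 z 0.0101 [218. 217. 217.]
side 0.056 9 y -0.0039 z 0.012 [213. 214. 215.]
side 0.064 11 y -0.002 z 0.0103 [213. 214. 214.]
side 0.072 9 y -0.0032 z 0.0101 [219. 218. 219.]
side 0.08 6 y -0.0034 z 0.0107 [218.  217.  217.5]
side 0.088 13 y -0.0027 z 0.0115 [183. 176. 175.]
side 0.096 11 y -0.0028 z 0.011 [117. 113. 109.]
ext [-0.073  -0.0726 -0.0725  0.1017  0.1018  0.1019]
top 0.04 6 y 0.0004 z 0.0106 [176.5 160.5 164. ]
top 0.048 6 y -0.0005 z 0.0109 [182.5 163.  169. ]
top 0.056 6 y -0.0002 z 0.0118 [189.  175.5 182.5]
top 0.064 6 y 0.0004 z 0.0115 [182.5 178.  186. ]
top 0.072 3 y -0.0004 z 0.0119 [193. 188. 197.]
top 0.08 5 y 0.0002 z 0.0107 [198. 191. 200.]
top 0.088 4 y 0.0008 z 0.011 [178.  163.  168.5]
top 0.096 3 y 0.0007 z 0.0101 [120. 107. 110.]
top 0.104 5 y 0.0011 z 0.0133 [113.  97.  99.]
top 0.112 2 y 0.0005 z 0.0145 [116.  93.  93.]
ext [0.0399 0.0425 0.0428 0.1144 0.1146 0.1556]
```

{"op": "drive_effector", "data": {"moves": [0,0,0,0,0,0,0,0,0,0,0,0,0,0,0,0,0,0,0,0,0,0,0,-0.8,0,0,0,0,-2.4,0,0,0,0,-4,0,0,0,0,-5.2,0,0,0,0,-5.2,0], "clamp_n": 20}}

```text
time: 11.95
eef_pos: [0.458, 0.1141, 0.1549]
eef_rot: [[0.997, 0.08, 0.009], [0.08, -0.997, 0.002], [0.009, -0.001, -1.0]]
wrist_force: [0.9, -0.4, -0.4]
finger_gap: 0.0179
gripper_force: 20.0
```

```bash
python3 go.py .5392 -.0699 .152 -13.25
```

```text
need [0.0662 0.1899 0.0033] turn 0.311 dist 0.201
```

{"op": "drive_effector", "data": {"moves": [0,2.64,7.6,0,6.22,0,2.64,7.6,0,6.22,0,2.64,7.6,0,6.22,0,2.64,7.6,0,6.22,0,2.64,7.6,0,6.22,0,2.64,7.6,0,6.22,0,2.64,7.6,2.4,6.22,0,2.64,7.6,2.4,6.22]}}

```text
time: 12.75
eef_pos: [0.5318, -0.0687, 0.0867]
eef_rot: [[0.974, -0.228, -0.011], [-0.228, -0.974, 0.002], [-0.011, 0.001, -1.0]]
wrist_force: [-0.4, -0.2, -1.5]
finger_gap: 0.0172
gripper_force: 20.0
```

```bash
python3 tool.py .07 .10 side,top
python3 go.py .5392 -.0699 .045 -13.25
python3 - <<'E'
from h import *
a=cap('side')['img'][120:280,190:370];b=cap('top')['img'][170:290,270:400]
cv2.imwrite('pics/d1.png',cv2.cvtColor(np.hstack([cv2.resize(a,(450,400)),cv2.resize(b,(350,400))]),4))
E
```

```text
side -0.072 23 y -0.0048 z 0.0807 [138.  96.  74.]
side -0.064 22 y -0.0065 z 0.0822 [137.  96.  74.]
side -0.056 21 y -0.0087 z 0.0819 [138.  96.  74.]
side -0.048 23 y -0.0069 z 0.08 [138.  95.  73.]
side -0.04 23 y -0.0064 z 0.082 [138.  96.  73.]
side -0.032 21 y -0.0078 z 0.081 [124.  88.  71.]
side -0.024 25 y -0.007 z 0.0803 [81. 64. 57.]
side -0.016 3 y 0.0105 z 0.0815 [76. 87. 95.]
side -0.008 3 y -0.0164 z 0.0745 [65. 73. 79.]
side 0.0 3 y -0.0167 z 0.0846 [64. 73. 80.]
side 0.008 7 y -0.0161 z 0.0762 [65. 73. 79.]
side 0.016 6 y -0.0061 z 0.0804 [95.  80.5 68. ]
side 0.024 19 y -0.0058 z 0.0786 [130. 111.  72.]
side 0.032 14 y -0.0058 z 0.0793 [136. 117.  81.]
side 0.04 6 y -0.0031 z 0.0758 [131.5 126.5 118.5]
side 0.048 8 y -0.0026 z 0.077 [172. 163. 141.]
side 0.056 6 y -0.0031 z 0.0764 [222.5 218.  208.5]
side 0.064 8 y -0.0016 z 0.0768 [223.5 217.  204.5]
side 0.072 5 y -
[... 662 characters left out ...]
5.   85.5  68.5]
top 0.056 2 y 0.0014 z 0.0768 [143.5 146.  144.5]
top 0.064 7 y 0.0009 z 0.0774 [184. 185. 192.]
top 0.072 5 y 0.0001 z 0.0768 [193. 196. 205.]
top 0.08 8 y 0.0005 z 0.0752 [184. 183. 192.]
top 0.088 5 y 0.0003 z 0.0773 [170. 171. 175.]
top 0.096 4 y 0.0003 z 0.0792 [162. 163. 167.]
top 0.104 2 y 0.0 z 0.0782 [170. 174. 180.]
top 0.112 4 y 0.0007 z 0.0782 [166.5 168.5 172. ]
top 0.128 11 y 0.0019 z 0.0782 [150. 115.  85.]
top 0.136 36 y -0.0006 z 0.0779 [135.   90.   64.5]
top 0.144 36 y 0.0004 z 0.0776 [134.   87.5  63. ]
top 0.152 38 y 0.0004 z 0.0782 [134.  87.  63.]
ext [-0.0707 -0.0701 -0.0697  0.1597  0.1597  0.1597]
need [ 0.0057 -0.0004  0.0439] turn 0.002 dist 0.044
```

View pics/d1.png

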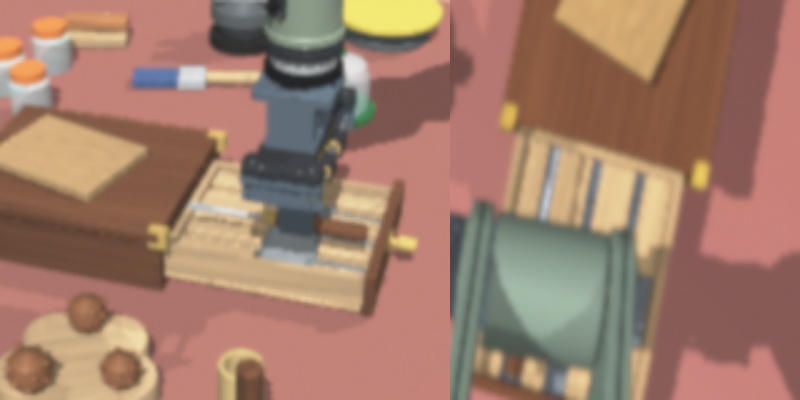

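```bash
cat > ext.py <<'E'
from h import *
import sys
zl,zh,hi=map(float,sys.argv[1:4]);s=arm.read_state();R=np.array(s['eef_rot']);print(s['eef_pos'].round(4) if hasattr(s['eef_pos'],'round') else s['eef_pos'])
for n in('side','top'):
    c=cap(n);W=cloud(c);Q=(W-s['eef_pos'])@R;z=W[...,2];X=Q[...,0]
    m=(z>zl)&(z<zh)&(abs(Q[...,1])<.014)&(X>-.12)&(X<hi)
    q=Q[m];print(n,'back',np.sort(q[:,0])[:6].round(4),'tip',np.sort(q[:,0])[-6:].round(4))
E
```

{"op": "drive_effector", "data": {"moves": [0,0,0,0,0,0,0,0,0,0]}}

```text
time: 13.15
eef_pos: [0.5372, -0.0705, 0.0924]
eef_rot: [[0.973, -0.229, 0.003], [-0.229, -0.973, -0.001], [0.003, -0.0, -1.0]]
wrist_force: [0.2, 0.2, -1.6]
finger_gap: 0.0177
gripper_force: 20.0
```

```bash
python3 ext.py .066 .1 .1255;python3 go.py .5407 -.0702 .045 -13.25
```

```text
[ 0.5372 -0.0705  0.0924]
side back [-0.0716 -0.0716 -0.0715 -0.071  -0.0709 -0.0705] tip [0.1151 0.1153 0.1163 0.1176 0.1176 0.1183]
top back [-0.0711 -0.0704 -0.0698 -0.069  -0.069  -0.0686] tip [0.1091 0.1114 0.1122 0.1147 0.1152 0.1179]
need [ 0.0035 -0.0013  0.047 ] turn 0.0 dist 0.047
```

Careful with the scale: shifts go in units of 25 mm and turns go in units of 0.05 rad. That gives: -0.003 m is -0.12, -0.001 m is -0.04.

{"op": "drive_effector", "data": {"moves": [0,-0.12,-0.04,0.4,0,0,-0.12,-0.04,0.8,0,0,-0.12,-0.04,1.2,0,0,-0.12,-0.04,1.52,0,0,-0.12,-0.04,1.76,0,0,-0.12,-0.04,1.76,0]}}

```text
time: 13.85
eef_pos: [0.5334, -0.069, 0.046]
eef_rot: [[0.973, -0.229, -0.001], [-0.229, -0.973, 0.0], [-0.001, 0.0, -1.0]]
wrist_force: [-0.0, -0.5, -0.7]
finger_gap: 0.0175
gripper_force: 20.0
```

```bash
python3 ext.py .02 .055 .1255;python3 go.py .5407 -.0702 .045 -13.25
```

```text
[ 0.5334 -0.069   0.046 ]
side back [-0.0904 -0.0904 -0.0904 -0.0903 -0.0903 -0.0903] tip [0.1229 0.1232 0.1239 0.1241 0.1247 0.125 ]
top back [-0.0779 -0.0779 -0.0779 -0.0778 -0.0778 -0.0778] tip [0.1236 0.124  0.1244 0.1246 0.1251 0.1253]
need [ 0.007  -0.0004  0.0018] turn 0.0 dist 0.007
```

{"op": "drive_effector", "data": {"moves": [0,0.04,0,0.08,0,0.032,0.04,0,0.08,0,0.032,0.04,0,0.08,0,0.032,0.04,0,0.08,0,0.032,0.04,0,-1.2,0,0.032,0.04,0,-3.2,0,0.032,0.04,0,-5.2,0,0.032,0.04,0,-7.2,0,0.032,0.04,0,-8,0]}}

```text
time: 14.85
eef_pos: [0.5366, -0.0695, 0.2527]
eef_rot: [[0.973, -0.229, 0.01], [-0.229, -0.973, -0.002], [0.01, -0.001, -1.0]]
wrist_force: [-0.4, -1.1, 0.1]
finger_gap: 0.0323
gripper_force: 0.0
```

```bash
python3 go.py .572 .279 .245 4.6
```

```text
need [-0.0454 -0.3473  0.0075] turn -0.311 dist 0.35
```

Scaled: -0.347 m is -13.88, -0.1 m is -4, -0.311 rad is -6.22.

{"op": "drive_effector", "data": {"moves": [0.045,-4,-13.88,-0.4,-6.22,0.045,-4,-13.88,-0.4,-6.22,0.045,-4,-13.88,-0.4,-6.22,0.045,-4,-13.88,-0.4,-6.22,0.045,-4,-13.88,-0.4,-6.22,0.045,-4,-13.88,-0.4,-6.22,0.045,-4,-13.88,-0.4,-6.22,0.045,-4,-13.88,-0.4,-6.22,0.045,-4,-13.88,-0.4,-6.22]}}

```text
time: 15.75
eef_pos: [0.5164, 0.293, 0.2566]
eef_rot: [[0.997, 0.083, -0.0], [0.083, -0.997, -0.001], [-0.0, 0.0, -1.0]]
wrist_force: [0.7, -0.3, -0.6]
finger_gap: 0.0449
gripper_force: 0.0
```

```bash
cat > look.py <<'E'
from chest import *
import sys
a=np.deg2rad(-13.25);R=np.array([[np.cos(a),-np.sin(a)],[np.sin(a),np.cos(a)]])
c=cap('top');M=cloud(c);c2=cap('side');S=cloud(c2)
for n,W in(('top',M),('side',S)):
    P=W.reshape(-1,3);P=P[~np.isnan(P).any(1)]
    for y in(.203,.279,.354):
        r=P[(abs(P[:,1]-y)<.03)&(P[:,2]>.15)&(P[:,2]<.212)&(abs(P[:,0]-.57)<.06)];
        if len(r)>10: print(n,'tool',len(r),np.median(r,0).round(4),'topx',np.median(r[r[:,2]>.198],0).round(4))
    Q=loc(W,a,R,np.array([.6513,-.1425]))
    for y in(.045,-.001,-.047):
        for x in(-.19,-.17,-.15,-.12,-.08,-.05,-.02):
            m=(abs(Q[...,0]-x)<.006)&(abs(Q[...,1]-y)<.007)
            if m.any(): print(n,y,x,'z',np.median(Q[m][:,2]).round(4),end=' ; ')
        print()
aa=cv2.resize(c['img'][180:270,275:385],None,fx=4,fy=4,interpolation=2);b=cv2.resize(c2['img'][160:240,200:330],None,fx=2.7,fy=2.7,interpolation=2)
im=np.zeros((360,800,3),np.uint8);im[:360,:440]=aa;im[:b.shape[0],445:445+b.shape[1]]=b
cv2.imwrite('pics/'+sys.argv[1],cv2.cvtColor(im,4))
E
python3 look.py d2.png
```

```text
top tool 63 [0.5709 0.2747 0.2016] topx [0.5709 0.2783 0.2036]
top tool 100 [0.5687 0.3442 0.1998] topx [0.5698 0.3478 0.2041]
top 0.045 -0.19 z 0.0409 ; top 0.045 -0.17 z 0.0408 ; top 0.045 -0.15 z 0.0404 ; top 0.045 -0.12 z 0.0415 ; top 0.045 -0.08 z 0.035 ; top 0.045 -0.05 z 0.0332 ; top 0.045 -0.02 z 0.0311 ; 
top -0.001 -0.19 z 0.0242 ; top -0.001 -0.17 z 0.0232 ; top -0.001 -0.15 z 0.02 ; top -0.001 -0.12 z 0.0175 ; top -0.001 -0.08 z 0.0306 ; top -0.001 -0.05 z 0.0294 ; top -0.001 -0.02 z 0.0295 ; 
top -0.047 -0.19 z 0.0234 ; top -0.047 -0.17 z 0.0235 ; top -0.047 -0.15 z 0.02 ; top -0.047 -0.12 z 0.0162 ; top -0.047 -0.08 z 0.0296 ; top -0.047 -0.05 z 0.0288 ; top -0.047 -0.02 z 0.0306 ; 
side tool 292 [0.5682 0.2887 0.183 ] topx [0.5682 0.2853 0.2038]
side tool 336 [0.5675 0.3585 0.1848] topx [0.5679 0.3542 0.2036]
side 0.045 -0.08 z 0.0375 ; side 0.045 -0.05 z 0.0386 ; side 0.045 -0.02 z 0.0396 ; 
side -0.001 -0.08 z 0.0392 ; side -0.001 -0.05 z 0.0396 ; side -0.001 -0.02 z 0.0388 ; 
side -0.047 -0.05 z 0.0404 ; side -0.047 -0.02 z 0.0387 ;
```

View pics/d2.png

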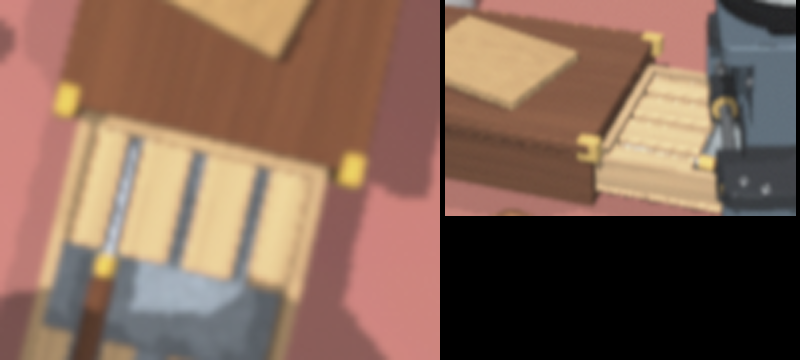

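```bash
python3 go.py .570 .2795 .157 4.6
```

```text
need [0.0523 0.0149 0.0997] turn -0.001 dist 0.114
```

{"op": "drive_effector", "data": {"moves": [0.045,1.2,0.6,0,0,0.045,2.08,0.6,0,0,0.045,2.08,0.6,0.8,0,0.045,2.08,0.6,2,0,0.045,2.08,0.6,3.4,0,0.045,2.08,0.6,4,0,0.045,2.08,0.6,4,0,0,2.08,0.6,4,0,0,2.08,0.6,4,0,0,2.08,0.6,4,0,0,2.08,0.6,4,0,0,2.08,0.6,4,0], "clamp_n": 12}}

```text
time: 17.05
eef_pos: [0.5705, 0.2808, 0.1582]
eef_rot: [[0.997, 0.08, 0.002], [0.08, -0.997, 0.001], [0.002, -0.0, -1.0]]
wrist_force: [0.3, -0.5, 4.5]
finger_gap: 0.0184
gripper_force: 12.0
```

{"op": "drive_effector", "data": {"moves": [0,0,0,-0.8,0,0,0,0,-2,0,0,0,0,-3.2,0,0,0,0,-3.96,0,0,0,0,-3.96,0,0,0,0,-3.96,0]}}

```text
time: 17.65
eef_pos: [0.5694, 0.2806, 0.2552]
eef_rot: [[0.997, 0.08, -0.001], [0.08, -0.997, -0.0], [-0.001, 0.0, -1.0]]
wrist_force: [-0.0, -0.2, -1.0]
finger_gap: 0.0186
gripper_force: 12.0
```

Scaled: -0.0524 m is -2.096, -0.134 m is -5.36.

{"op": "drive_effector", "data": {"moves": [0,-0.4,0,0,0,0,-1.26,0,0.08,0,0,-2.096,0,0.3,0,0,-2.88,0,0.664,0,0,-3.6,0,1.16,0,0,-4.2,0,1.772,0,0,-4.696,0,2.48,0,0,-5.06,0,3.264,0,0,-5.28,0,4.1,0,0,-5.36,0,4.8,0,0,-5.344,0,5.2,0], "clamp_n": 3}}

```text
time: 18.75
eef_pos: [0.433, 0.2687, 0.1233]
eef_rot: [[0.997, 0.08, -0.007], [0.08, -0.997, -0.003], [-0.007, 0.003, -1.0]]
wrist_force: [-4.1, 0.6, -0.5]
finger_gap: 0.0189
gripper_force: 3.0
```

{"op": "drive_effector", "data": {"moves": [0,0,0,0,0,0,0,0,0,0,0,0,0,-0.6,0,0,0,0,-1.2,0,0,-1.2,0,-1.2,0,0,-2,0,-1.2,0,0,-2,0,-1.2,0], "clamp_n": 15}}

```text
time: 19.45
eef_pos: [0.3858, 0.2659, 0.1569]
eef_rot: [[0.997, 0.081, 0.001], [0.081, -0.997, 0.001], [0.001, -0.001, -1.0]]
wrist_force: [-0.0, 0.3, -1.1]
finger_gap: 0.0184
gripper_force: 15.0
```

```bash
python3 - <<'E'
from h import *
c=cap('side');cv2.imwrite('pics/s5.png',cv2.resize(cv2.cvtColor(c['img'],4)[120:380,200:420],None,fx=2.2,fy=2.2))
E
python3 go.py .42 .11 .10 4.6
```

```text
need [0.0197 0.1586 0.0569] turn 0.0 dist 0.17
```

View pics/s5.png

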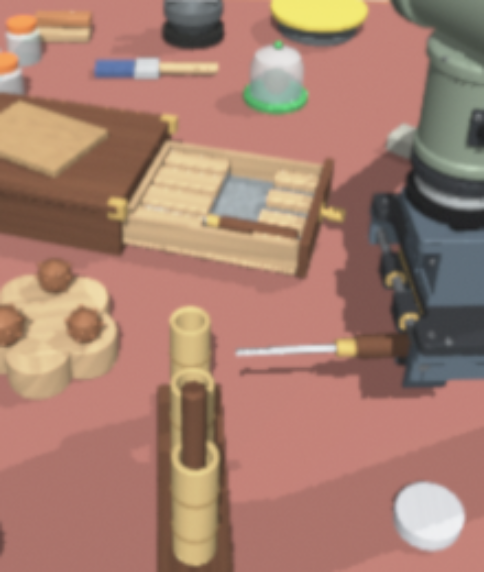

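{"op": "drive_effector", "data": {"moves": [0,0.4,1.6,0,0,0,0.8,3.2,0,0,0,0.8,4.8,0.8,0,0,0.8,6.32,2,0,0,0.8,6.32,3.6,0,0,0.8,6.32,4.8,0,0,0.8,6.32,5.2,0,0,0.8,6.32,5.44,0,0,0.8,6.32,5.44,0]}}

```text
time: 20.4
eef_pos: [0.4206, 0.1104, 0.0202]
eef_rot: [[0.997, 0.08, 0.001], [0.08, -0.997, 0.0], [0.001, -0.0, -1.0]]
wrist_force: [0.1, 0.3, 0.2]
finger_gap: 0.0185
gripper_force: 15.0
```

{"op": "drive_effector", "data": {"moves": [0.04,0,0,0,0,0.04,0,0,0,0,0.04,0,0,0,0,0.04,0.72,0,0,0,0.04,1.44,0,0,0,0.04,1.44,0,0,0]}}

```text
time: 21.0
eef_pos: [0.4583, 0.1135, 0.0208]
eef_rot: [[0.997, 0.08, 0.005], [0.08, -0.997, 0.001], [0.005, -0.001, -1.0]]
wrist_force: [0.5, -1.8, -0.6]
finger_gap: 0.0402
gripper_force: 0.0
```

```bash
python3 ext.py .006 .025 .125
```

```text
[0.4583 0.1135 0.0208]
side back [-0.0758 -0.0755 -0.0754 -0.0742 -0.0732 -0.0731] tip [0.0903 0.0925 0.095  0.0972 0.0995 0.1018]
top back [0.0397 0.0398 0.0426 0.0427 0.0427 0.0454] tip [0.1085 0.1088 0.1089 0.1115 0.1117 0.1117]
```

{"op": "drive_effector", "data": {"moves": [0,0,0,0,0,0,0,0,0,0,0,0,0,0,0,0,0,0,0,0,0,0,0,-0.8,0,0,0,0,-2.4,0,0,0,0,-4,0,0,0,0,-5.2,0,0,0,0,-5.2,0,0,0,0,-5.2,0], "clamp_n": 20}}

```text
time: 22.1
eef_pos: [0.455, 0.113, 0.15]
eef_rot: [[0.997, 0.08, 0.001], [0.08, -0.997, 0.0], [0.001, 0.0, -1.0]]
wrist_force: [-0.5, 0.4, -1.8]
finger_gap: 0.0179
gripper_force: 20.0
```

```bash
python3 go.py .5301 -.1150 .150 -13.25
```

```text
need [5.670e-02 2.332e-01 1.000e-04] turn 0.311 dist 0.24
```

{"op": "drive_effector", "data": {"moves": [0,2.2,9.32,0,6.22,0,2.2,9.32,0,6.22,0,2.2,9.32,0,6.22,0,2.2,9.32,0,6.22,0,2.2,9.32,0,6.22,0,2.2,9.32,0,6.22,0,2.2,9.32,1.2,6.22,0,2.2,9.32,2.28,6.22,0,2.2,9.32,2.28,6.22,0,2.2,9.32,2.28,6.22,0,2.2,9.32,2.28,6.22]}}

```text
time: 23.2
eef_pos: [0.5293, -0.1146, 0.0938]
eef_rot: [[0.974, -0.229, 0.001], [-0.229, -0.974, -0.0], [0.001, 0.0, -1.0]]
wrist_force: [0.1, 0.7, -0.3]
finger_gap: 0.0177
gripper_force: 20.0
```

```bash
python3 ext.py .066 .1 .121;python3 tool.py .066 .1 top | cut -c1-45; python3 go.py .5301 -.1150 .045 -13.25
```

```text
[ 0.5293 -0.1146  0.0938]
side back [-0.0725 -0.0724 -0.0722 -0.0719 -0.0714 -0.0712] tip [0.1079 0.1086 0.1105 0.1131 0.1154 0.117 ]
top back [-0.0708 -0.0699 -0.0694 -0.069  -0.0687 -0.0679] tip [0.1138 0.1149 0.1159 0.1166 0.1173 0.1183]
top -0.072 16 y -0.0016 z 0.0889 [124.5  90. 
top -0.064 22 y 0.0008 z 0.0891 [124.   85.  
top -0.056 6 y -0.0006 z 0.0916 [113.   84.5 
top 0.056 2 y 0.0006 z 0.0859 [161.5 160.  16
top 0.064 7 y 0.0006 z 0.0864 [199. 187. 193.
top 0.072 7 y 0.0006 z 0.0872 [198. 196. 197.
top 0.08 6 y 0.0008 z 0.0856 [195. 188. 189.]
top 0.088 9 y 0.0001 z 0.0857 [168. 167. 164.
top 0.096 8 y 0.0006 z 0.085 [153. 152. 150.]
top 0.104 8 y 0.0007 z 0.0857 [171.  161.  16
top 0.112 8 y 0.0011 z 0.0838 [177.  168.5 16
top 0.12 13 y -0.0012 z 0.0753 [152. 118.  87
top 0.128 38 y 0.0002 z 0.0777 [132.   87.   
top 0.136 36 y -0.0007 z 0.0778 [131.5  86.  
top 0.144 37 y -0.0011 z 0.0778 [131.  86.  6
top 0.152 34 y 0.0016 z 0.0778 [131.  86.  63
ext [-0.071  -0.0702 -0.0691  0.1597  0.1597 
need [ 0.0006 -0.      0.0491] turn 0.0 dist 0.049
```

{"op": "drive_effector", "data": {"moves": [0,-0.22,0,0.4,0,0,-0.22,0,0.8,0,0,-0.22,0,1.2,0,0,-0.22,0,1.52,0,0,-0.22,0,1.76,0,0,-0.22,0,1.96,0,0,-0.22,0,1.96,0]}}

```text
time: 24.05
eef_pos: [0.5239, -0.1138, 0.0439]
eef_rot: [[0.973, -0.229, 0.001], [-0.229, -0.973, -0.0], [0.001, 0.0, -1.0]]
wrist_force: [-0.0, -0.5, -0.3]
finger_gap: 0.0178
gripper_force: 20.0
```

{"op": "drive_effector", "data": {"moves": [0.032,0,0,0,0,0.032,0,0,0,0,0.032,0,0,0,0,0.032,0,0,-1.2,0,0.032,0,0,-3.2,0,0.032,0,0,-5.2,0,0.032,0,0,-7.2,0,0.032,0,0,-8.2,0,0.032,0,0,-8.2,0]}}

```text
time: 24.95
eef_pos: [0.5254, -0.1141, 0.2536]
eef_rot: [[0.973, -0.229, 0.01], [-0.229, -0.973, -0.002], [0.01, 0.0, -1.0]]
wrist_force: [-0.2, 0.0, -0.6]
finger_gap: 0.0323
gripper_force: 0.0
```

```bash
python3 go.py .515 .33 .25 4.6
```

```text
need [-0.1119 -0.4299  0.0025] turn -0.311 dist 0.444
```

{"op": "drive_effector", "data": {"moves": [0.045,-4.48,-17.2,0,-6.22,0.045,-4.48,-17.2,0,-6.22,0.045,-4.48,-17.2,0,-6.22,0.045,-4.48,-17.2,0,-6.22,0.045,-4.48,-17.2,0,-6.22,0.045,-4.48,-17.2,0,-6.22,0.045,-4.48,-17.2,0,-6.22,0.045,-4.48,-17.2,0,-6.22,0.045,-4.48,-17.2,0,-6.22,0.045,-4.48,-17.2,0,-6.22,0.045,-4.48,-17.2,0,-6.22]}}

```text
time: 26.05
eef_pos: [0.5119, 0.3309, 0.2469]
eef_rot: [[0.997, 0.082, -0.003], [0.082, -0.997, -0.003], [-0.003, 0.002, -1.0]]
wrist_force: [0.6, -0.0, 0.4]
finger_gap: 0.0452
gripper_force: 0.0
```

```bash
python3 look.py d3.png
```

```text
top tool 96 [0.5687 0.3444 0.1998] topx [0.5697 0.3469 0.2035]
top 0.045 -0.19 z 0.0408 ; top 0.045 -0.17 z 0.0404 ; top 0.045 -0.15 z 0.0415 ; top 0.045 -0.12 z 0.0406 ; top 0.045 -0.08 z 0.0355 ; top 0.045 -0.05 z 0.0327 ; top 0.045 -0.02 z 0.0307 ; 
top -0.001 -0.19 z 0.041 ; top -0.001 -0.17 z 0.0407 ; top -0.001 -0.15 z 0.0412 ; top -0.001 -0.12 z 0.0405 ; top -0.001 -0.08 z 0.0336 ; top -0.001 -0.05 z 0.0341 ; top -0.001 -0.02 z 0.0345 ; 
top -0.047 -0.19 z 0.0236 ; top -0.047 -0.17 z 0.0243 ; top -0.047 -0.15 z 0.021 ; top -0.047 -0.12 z 0.0173 ; top -0.047 -0.08 z 0.029 ; top -0.047 -0.05 z 0.0303 ; top -0.047 -0.02 z 0.03 ; 
side tool 339 [0.5669 0.3586 0.1844] topx [0.5671 0.3541 0.2035]
side 0.045 -0.08 z 0.0391 ; side 0.045 -0.05 z 0.039 ; side 0.045 -0.02 z 0.0389 ; 
side -0.001 -0.08 z 0.0377 ; side -0.001 -0.05 z 0.0405 ; side -0.001 -0.02 z 0.0391 ; 
side -0.047 -0.08 z 0.0399 ; side -0.047 -0.05 z 0.0387 ; side -0.047 -0.02 z 0.0398 ;
```

View pics/d3.png

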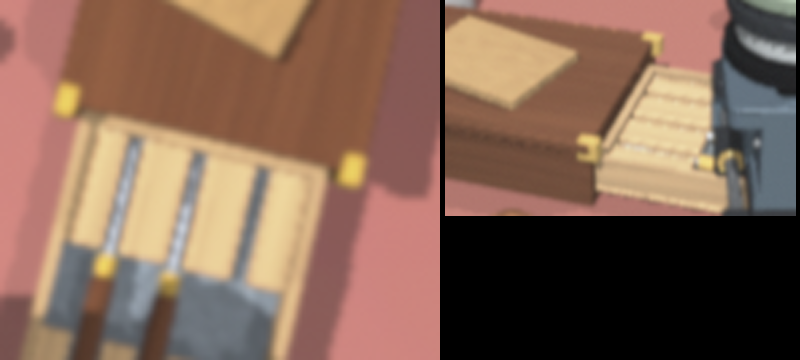

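```bash
python3 go.py .5675 .352 .157 4.6
```

```text
need [ 0.0568 -0.0183  0.0907] turn -0.001 dist 0.109
```

Both lie flat (handle tops 41 mm) in nests 0 and 1. Now the third tool, which shifted slightly (≈(.568, .350)).

{"op": "drive_effector", "data": {"moves": [0.045,1.2,-0.72,0,0,0.045,2.28,-0.68,0,0,0.045,2.28,-0.68,0.8,0,0.045,2.28,-0.68,2,0,0.045,2.28,-0.68,3.2,0,0.045,2.28,-0.68,3.64,0,0.045,2.28,-0.68,3.64,0,0,2.28,-0.68,3.64,0,0,2.28,-0.68,3.64,0,0,2.28,-0.68,3.64,0,0,2.28,-0.68,3.64,0,0,2.28,-0.68,3.64,0], "clamp_n": 12}}

```text
time: 27.35
eef_pos: [0.5687, 0.3525, 0.1592]
eef_rot: [[0.997, 0.08, 0.002], [0.08, -0.997, 0.001], [0.002, -0.001, -1.0]]
wrist_force: [0.1, -0.6, 3.4]
finger_gap: 0.0188
gripper_force: 12.0
```

{"op": "drive_effector", "data": {"moves": [0,0,0,-0.8,0,0,0,0,-2,0,0,0,0,-3.2,0,0,0,0,-3.96,0,0,0,0,-3.96,0,0,0,0,-3.96,0]}}

```text
time: 27.95
eef_pos: [0.5679, 0.3519, 0.2562]
eef_rot: [[0.997, 0.08, -0.001], [0.08, -0.997, -0.001], [-0.001, 0.001, -1.0]]
wrist_force: [0.3, -0.2, -1.4]
finger_gap: 0.0186
gripper_force: 12.0
```

{"op": "drive_effector", "data": {"moves": [0,-0.4,0,0,0,0,-1.26,0,0.08,0,0,-2.096,0,0.3,0,0,-2.88,0,0.664,0,0,-3.6,0,1.16,0,0,-4.2,0,1.772,0,0,-4.696,0,2.48,0,0,-5.06,0,3.264,0,0,-5.28,0,4.1,0,0,-5.36,0,4.8,0,0,-5.344,0,5.2,0], "clamp_n": 3}}

```text
time: 29.05
eef_pos: [0.4304, 0.3403, 0.1255]
eef_rot: [[0.997, 0.08, -0.008], [0.08, -0.997, -0.003], [-0.009, 0.002, -1.0]]
wrist_force: [-10.8, -0.5, 13.5]
finger_gap: 0.0111
gripper_force: 3.0
```

{"op": "drive_effector", "data": {"moves": [0,0,0,0,0,0,0,0,0,0,0,0,0,-0.6,0,0,0,0,-1.2,0,0,-1.2,0,-1.2,0,0,-2,0,-1.2,0,0,-2,0,-1.2,0], "clamp_n": 15}}

```text
time: 29.75
eef_pos: [0.3815, 0.3359, 0.1556]
eef_rot: [[0.997, 0.081, -0.004], [0.081, -0.997, -0.003], [-0.005, 0.003, -1.0]]
wrist_force: [0.1, 0.7, -1.3]
finger_gap: 0.0112
gripper_force: 15.1
```

```bash
python3 - <<'E'
from h import *
c=cap('side');cv2.imwrite('pics/s6.png',cv2.resize(cv2.cvtColor(c['img'],4)[120:380,200:420],None,fx=2.2,fy=2.2))
E
python3 go.py .42 .11 .10 4.6
```

```text
need [0.0182 0.2288 0.0563] turn 0.001 dist 0.236
```

View pics/s6.png

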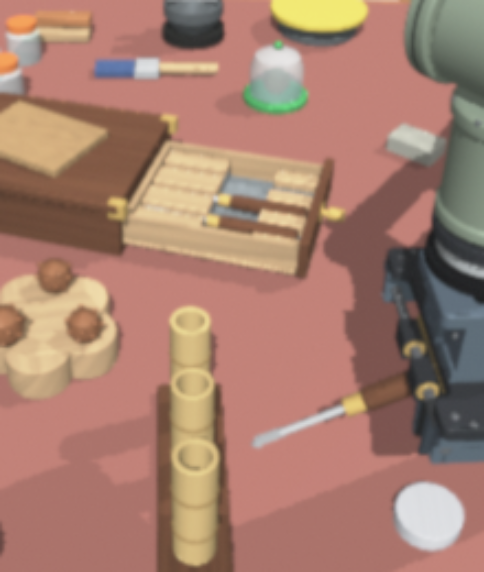

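```bash
cat > prof.py <<'E'
from h import *
s=arm.read_state();R=np.array(s['eef_rot'])
for n in('side','top'):
    c=cap(n);W=cloud(c);Q=(W-s['eef_pos'])@R;z=W[...,2]
    m=(z>.006)&(abs(Q[...,1])<.03)&(abs(Q[...,0])<.17)&(Q[...,2]>-.1)
    q=Q[m];w=z[m];col=c['img'][m].astype(int)
    for a in np.arange(-.12,.17,.01):
        k=(q[:,0]>=a)&(q[:,0]<a+.01)
        if k.sum()>2: print(n,round(a,3),k.sum(),'y',np.percentile(q[k,1],[5,50,95]).round(3),'z',np.percentile(w[k],[5,50,95]).round(3),np.median(col[k],0).astype(int))
E
python3 prof.py
```

```text
side -0.05 64 y [0.002 0.016 0.029] z [0.014 0.018 0.02 ] [220 221 224]
side -0.04 87 y [-0.005  0.011  0.027] z [0.014 0.017 0.019] [220 222 225]
side -0.03 100 y [-0.007  0.007  0.027] z [0.01  0.017 0.02 ] [221 222 225]
side -0.02 109 y [-0.007  0.007  0.028] z [0.008 0.017 0.02 ] [221 222 225]
side -0.01 98 y [-0.003  0.01   0.029] z [0.008 0.017 0.019] [221 223 226]
side -0.0 68 y [0.004 0.015 0.029] z [0.008 0.016 0.018] [200 201 205]
side 0.01 168 y [-0.018  0.004  0.01 ] z [0.142 0.161 0.181] [59 62 66]
side 0.02 198 y [-0.027  0.006  0.026] z [0.233 0.241 0.255] [60 60 49]
side 0.03 288 y [-0.026 -0.001  0.025] z [0.206 0.234 0.241] [61 61 62]
side 0.04 89 y [-0.011 -0.007  0.002] z [0.195 0.206 0.211] [120  84  66]
side 0.05 87 y [-0.01  -0.006  0.003] z [0.191 0.2   0.206] [118  82  66]
side 0.06 72 y [-0.009 -0.005  0.002] z [0.186 0.193 0.2  ] [178 140  93]
side 0.07 56 y [-0.008 -0.003  0.002] z [0.181 0.188 0.192] [212 183 118]
side 0.08 26 y [-0.004 -0.002  0.001] z [0.174 0.179 0.182] [197 198 200]
side 0.09 28 y [-0.004 -0.002 -0.   ] z [0.169 0.173 0.176] [205 204 
[... 1387 characters left out ...]
  0.002  0.008] z [0.182 0.19  0.193] [176 144  84]
top 0.08 11 y [-0.001  0.002  0.004] z [0.178 0.18  0.183] [167 151 154]
top 0.09 11 y [-0.001  0.002  0.004] z [0.171 0.174 0.178] [173 148 154]
top 0.1 10 y [-0.002  0.001  0.003] z [0.165 0.168 0.17 ] [170 150 156]
top 0.11 11 y [-0.001  0.002  0.004] z [0.084 0.164 0.167] [168 151 156]
top 0.12 11 y [-0.     0.002  0.004] z [0.154 0.158 0.161] [161 140 145]
top 0.13 10 y [0.001 0.002 0.003] z [0.145 0.153 0.156] [155 126 129]
top 0.14 5 y [0.    0.002 0.003] z [0.144 0.151 0.152] [163 126 129]
top 0.15 45 y [-0.026  0.002  0.027] z [0.009 0.012 0.015] [116  77  58]
top 0.16 94 y [-0.025  0.002  0.027] z [0.009 0.013 0.131] [112  80  56]
```

Scaled: 0.12 m is 4.8, 0.11 m is 4.4.

{"op": "drive_effector", "data": {"moves": [0,0.2,1.6,0,0,0,0.4,3.2,0,0,0,0.4,4.8,0,0,0,0.4,6.4,0,0,0,0.4,8,0,0,0,0.4,9.16,0.8,0,0,0.4,9.16,2,0,0,0.4,9.16,3.2,0,0,0.4,9.16,4.4,0,0,0.4,9.16,5,0,0,0.4,9.16,5.32,0,0,0.4,9.16,5.32,0]}}

```text
time: 31.1
eef_pos: [0.4135, 0.1097, 0.023]
eef_rot: [[0.997, 0.079, -0.002], [0.079, -0.997, -0.001], [-0.002, 0.0, -1.0]]
wrist_force: [0.9, 0.3, -0.2]
finger_gap: 0.0112
gripper_force: 15.1
```

```bash
python3 prof.py | grep -v '16 '
```

```text
side -0.04 12 y [-0.029 -0.025 -0.012] z [0.104 0.108 0.109] [93 89 92]
side 0.01 15 y [-0.017 -0.015  0.011] z [0.011 0.015 0.095] [76 70 75]
side 0.02 77 y [-0.026  0.006  0.025] z [0.099 0.108 0.121] [59 58 57]
side 0.03 117 y [-0.026 -0.     0.026] z [0.071 0.102 0.109] [75 64 62]
side 0.04 40 y [-0.011 -0.007  0.001] z [0.063 0.072 0.077] [121  84  67]
side 0.05 44 y [-0.011 -0.007  0.001] z [0.057 0.067 0.072] [123  85  66]
side 0.06 38 y [-0.009 -0.006  0.001] z [0.051 0.059 0.067] [171 141  92]
side 0.07 26 y [-0.007 -0.003  0.002] z [0.047 0.054 0.058] [207 182 120]
side 0.08 11 y [-0.006 -0.003 -0.   ] z [0.042 0.045 0.048] [199 198 199]
side 0.09 15 y [-0.005 -0.003 -0.001] z [0.035 0.039 0.043] [204 200 202]
side 0.1 12 y [-0.005 -0.002  0.   ] z [0.031 0.034 0.037] [201 194 195]
side 0.12 15 y [-0.004 -0.002 -0.   ] z [0.017 0.022 0.025] [185 183 183]
top 0.01 3 y [0.027 0.028 0.02
[... 192 characters left out ...]
9  0.002  0.014] z [0.07  0.078 0.108] [107  73  60]
top 0.05 28 y [-0.008  0.001  0.008] z [0.064 0.07  0.075] [107  72  56]
top 0.06 23 y [-0.006  0.003  0.008] z [0.055 0.063 0.069] [140 102  70]
top 0.07 18 y [-0.006  0.     0.007] z [0.051 0.057 0.061] [197 157  91]
top 0.08 8 y [-0.002  0.     0.002] z [0.043 0.047 0.05 ] [180 165 165]
top 0.09 8 y [-0.002  0.     0.002] z [0.038 0.042 0.044] [181 165 170]
top 0.1 7 y [-0.002  0.     0.002] z [0.015 0.034 0.038] [176 165 172]
top 0.11 10 y [-0.002  0.001  0.003] z [0.023 0.03  0.033] [177 166 173]
top 0.12 5 y [-0.002  0.001  0.003] z [0.025 0.026 0.028] [175 155 159]
top 0.13 4 y [0.    0.001 0.001] z [0.017 0.021 0.024] [180 155 160]
```

{"op": "drive_effector", "data": {"moves": [0.03,0,0,0,0,0.03,0,0,0,0,0.03,0,0,0,0,0.03,0,0,0,0,0.03,0,0,0,0]}}

```text
time: 31.7
eef_pos: [0.4136, 0.11, 0.0241]
eef_rot: [[0.997, 0.08, 0.001], [0.08, -0.997, 0.0], [0.001, -0.0, -1.0]]
wrist_force: [0.2, 0.1, 0.1]
finger_gap: 0.03
gripper_force: 0.0
```

```bash
python3 prof.py | grep -v '16 '
```

```text
side -0.04 15 y [-0.028 -0.013 -0.01 ] z [0.007 0.012 0.109] [84 73 71]
side -0.03 7 y [-0.012 -0.011 -0.01 ] z [0.007 0.01  0.012] [82 74 73]
side -0.02 20 y [-0.027 -0.026 -0.024] z [0.01  0.018 0.029] [77 85 93]
side -0.01 26 y [-0.028 -0.026 -0.025] z [0.012 0.02  0.029] [75 84 92]
side 0.01 53 y [-0.027 -0.009  0.019] z [0.009 0.019 0.087] [67 69 70]
side 0.02 103 y [-0.027 -0.002  0.022] z [0.012 0.104 0.122] [78 63 57]
side 0.03 114 y [-0.028 -0.001  0.027] z [0.009 0.101 0.11 ] [99 84 69]
side 0.04 32 y [-0.01  -0.006  0.002] z [0.009 0.015 0.018] [126  88  67]
side 0.05 28 y [-0.009 -0.006  0.001] z [0.007 0.014 0.017] [192 156 102]
side 0.06 24 y [-0.009 -0.005  0.003] z [0.008 0.012 0.017] [218 191 120]
side 0.07 15 y [-0.005 -0.003 -0.001] z [0.006 0.01  0.012] [210 205 205]
side 0.08 12 y [-0.005 -0.003  0.   ] z [0.008 0.01  0.012] [210 205 205]
side 0.09 12 y [-0.005 -0.003  0.   ] z [0.007
[... 404 characters left out ...]
-0.026  0.002  0.028] z [0.011 0.103 0.112] [99 75 72]
top 0.05 21 y [-0.005  0.002  0.007] z [0.011 0.015 0.019] [144 111  66]
top 0.06 15 y [-0.004  0.002  0.007] z [0.01  0.014 0.017] [197 164  87]
top 0.07 8 y [-0.001  0.001  0.003] z [0.009 0.011 0.013] [190 176 171]
top 0.08 6 y [-0.     0.001  0.003] z [0.01  0.012 0.014] [183 175 182]
top 0.09 8 y [0.    0.002 0.003] z [0.008 0.011 0.013] [173 164 172]
top 0.1 8 y [-0.002  0.001  0.004] z [0.009 0.01  0.014] [179 160 165]
top 0.11 8 y [-0.002 -0.     0.002] z [0.008 0.009 0.014] [178 162 168]
top 0.12 6 y [-0.001  0.001  0.002] z [0.009 0.012 0.014] [188 165 170]
top 0.13 7 y [-0.     0.     0.002] z [0.007 0.01  0.013] [194 167 170]
```

{"op": "drive_effector", "data": {"moves": [0.04,0,0,0,0,0.04,0.72,0,0.04,0,0.04,1.4,0,0.08,0,0.04,1.4,0,0.08,0,0,1.4,0,0.08,0,0,1.4,0,0.08,0,0,1.4,0,0.08,0,0,1.4,0,0.08,0,0,1.4,0,-0.8,0,0,1.4,0,-2.4,0,0,1.4,0,-4,0,0,1.4,0,-5.12,0,0,1.4,0,-5.12,0,0,1.4,0,-5.12,0], "clamp_n": 20}}

```text
time: 33.2
eef_pos: [0.4479, 0.1127, 0.1519]
eef_rot: [[0.997, 0.08, 0.0], [0.08, -0.997, -0.0], [0.0, 0.0, -1.0]]
wrist_force: [-0.3, 0.6, -0.9]
finger_gap: 0.0176
gripper_force: 20.0
```

```bash
python3 go.py .5196 -.1598 .150 -13.25
```

```text
need [0.0498 0.2773 0.0019] turn 0.311 dist 0.282
```

{"op": "drive_effector", "data": {"moves": [0,1.92,11.08,0,6.22,0,1.92,11.08,0,6.22,0,1.92,11.08,0,6.22,0,1.92,11.08,0,6.22,0,1.92,11.08,0,6.22,0,1.92,11.08,0,6.22,0,1.92,11.08,0,6.22,0,1.92,11.08,1.2,6.22,0,1.92,11.08,2.28,6.22,0,1.92,11.08,2.28,6.22,0,1.92,11.08,2.28,6.22,0,1.92,11.08,2.28,6.22]}}

```text
time: 34.4
eef_pos: [0.5189, -0.1592, 0.0958]
eef_rot: [[0.974, -0.229, 0.001], [-0.229, -0.974, -0.0], [0.002, 0.0, -1.0]]
wrist_force: [-1.2, 0.1, -1.3]
finger_gap: 0.0175
gripper_force: 20.0
```

```bash
python3 ext.py .066 .1 .123;python3 tool.py .066 .1 top | cut -c1-45; python3 go.py .5196 -.1598 .045 -13.25
```

```text
[ 0.5189 -0.1592  0.0958]
side back [-0.0762 -0.0761 -0.076  -0.0756 -0.0751 -0.0749] tip [0.1052 0.1072 0.1085 0.1087 0.1113 0.1116]
top back [-0.0696 -0.0669 -0.0644 -0.0618 -0.0593 -0.0588] tip [0.1011 0.1033 0.1037 0.1062 0.1092 0.1121]
top -0.072 3 y 0.0085 z 0.0881 [165. 138. 105
top -0.064 4 y 0.0076 z 0.0911 [162.  137.5 1
top -0.056 4 y 0.0078 z 0.0886 [131.5 116.5  
top 0.072 6 y 0.0011 z 0.0846 [195.5 192.5 18
top 0.08 8 y 0.001 z 0.0857 [193.  181.5 185.
top 0.088 4 y 0.0009 z 0.0866 [190.5 177.5 16
top 0.096 6 y 0.0007 z 0.0859 [188. 176. 164.
top 0.104 2 y 0.0005 z 0.0865 [184.5 172.5 16
top 0.12 16 y -0.001 z 0.077 [145.5 110.5  82
top 0.128 36 y 0.0004 z 0.0769 [134.  88.  64
top 0.136 36 y -0.0007 z 0.0785 [134.  88.  6
top 0.144 37 y -0.0002 z 0.0781 [134.  88.  6
top 0.152 36 y 0.0002 z 0.0783 [134.  88.  64
ext [-0.0698 -0.0671 -0.0647  0.1591  0.1593 
need [0.0005 0.0001 0.0511] turn 0.0 dist 0.051
```

Scaled: 0.051 m is 2.04, -0.001 m is -0.04.

{"op": "drive_effector", "data": {"moves": [0,-0.04,0,0.4,0,0,-0.04,0,0.8,0,0,-0.04,0,1.2,0,0,-0.04,0,1.6,0,0,-0.04,0,1.88,0,0,-0.04,0,2.04,0,0,-0.04,0,2.04,0]}}

```text
time: 35.25
eef_pos: [0.5195, -0.1598, 0.0456]
eef_rot: [[0.973, -0.229, 0.005], [-0.229, -0.973, -0.001], [0.005, 0.0, -1.0]]
wrist_force: [1.5, 0.3, 9.7]
finger_gap: 0.018
gripper_force: 20.0
```

Scaled: -0.006 m is -0.24.

{"op": "drive_effector", "data": {"moves": [0,0,0,-0.24,0,0,0,0,-0.24,0]}}

```text
time: 35.45
eef_pos: [0.5177, -0.1594, 0.0503]
eef_rot: [[0.973, -0.229, 0.001], [-0.229, -0.973, -0.0], [0.001, 0.0, -1.0]]
wrist_force: [-0.7, 0.2, -1.1]
finger_gap: 0.0181
gripper_force: 20.0
```

```bash
python3 - <<'E'
from chest import *
a=np.deg2rad(-13.25);R=np.array([[np.cos(a),-np.sin(a)],[np.sin(a),np.cos(a)]])
for n in('top','side'):
    c=cap(n);Q=loc(cloud(c),a,R,np.array([.6513,-.1425]));I=c['img'].astype(int)
    for y0 in(.045,-.047):
        for x in np.arange(-.1,-.0,.01):
            m=(abs(Q[...,0]-x)<.005)&(abs(Q[...,1]-y0)<.012);q=Q[m];i=I[m]
            k=(i[:,0]-i[:,2]<30)&(i[:,0]>120)
            print(n,y0,round(x,3),k.sum(),np.median(q[k],0).round(4) if k.any() else '')
E
python3 go.py .5196 -.1598 .045 -13.25
```

```text
top 0.045 -0.1 0 
top 0.045 -0.09 3 [-0.086   0.0546  0.0183]
top 0.045 -0.08 16 [-0.08    0.045   0.0343]
top 0.045 -0.07 12 [-0.0694  0.0446  0.0336]
top 0.045 -0.06 13 [-0.0602  0.0458  0.0329]
top 0.045 -0.05 12 [-0.0501  0.0448  0.0353]
top 0.045 -0.04 13 [-0.0404  0.0451  0.0337]
top 0.045 -0.03 13 [-0.03    0.0451  0.0299]
top 0.045 -0.02 13 [-0.0197  0.0443  0.0299]
top 0.045 -0.01 11 [-0.0106  0.0449  0.0303]
top -0.047 -0.1 22 [-0.1034 -0.0446  0.4009]
top -0.047 -0.09 0 
top -0.047 -0.08 0 
top -0.047 -0.07 0 
top -0.047 -0.06 4 [-0.0557 -0.0469  0.0408]
top -0.047 -0.05 12 [-0.0503 -0.0467  0.0398]
top -0.047 -0.04 15 [-0.0411 -0.0468  0.0381]
top -0.047 -0.03 12 [-0.0295 -0.0473  0.0323]
top -0.047 -0.02 11 [-0.0203 -0.0475  0.0299]
top -0.047 -0.01 8 [-0.0111 -0.0478  0.0288]
side 0.045 -0.1 0 
side 0.045 -0.09 7 [-0.0906  0.0364  0.127 ]
side 0.045 -0.08 0 
side 0.045 -0.07 0 
side 0.045 -0.06 0 
side 0.045 -0.05 0 
side 0.045 -0.04 0 
side 0.045 -0.03 0 
side 0.045 -0.02 0 
side 0.045 -0.01 0 
side -0.047 -0.1 0 
side -0.047 -0.09 5 [-0.0933 -0.0371  0.017 ]
side -0.047 -0.08 7 [-0.0818 -0.0438  0.0408]
side -0.047 -0.07 2 [-0.0715 -0.0442  0.0403]
side -0.047 -0.06 4 [-0.0604 -0.0421  0.0412]
side -0.047 -0.05 0 
side -0.047 -0.04 4 [-0.0415 -0.0461  0.0403]
side -0.047 -0.03 3 [-0.0316 -0.0433  0.0408]
side -0.047 -0.02 0 
side -0.047 -0.01 0 
need [ 0.0026 -0.0001  0.0046] turn -0.0 dist 0.005
```

Scaled: -0.02 m is -0.8, -0.2 m is -8.

{"op": "drive_effector", "data": {"moves": [0,0,0,0.12,0,0,0,0,0.16,0,0.032,0,0,0.16,0,0.032,0,0,0.16,0,0.032,0,0,0.16,0,0.032,0,0,-0.8,0,0.032,0,0,-2.8,0,0.032,0,0,-4.8,0,0.032,0,0,-6.8,0,0.032,0,0,-8,0]}}

```text
time: 36.55
eef_pos: [0.5184, -0.1596, 0.2543]
eef_rot: [[0.973, -0.229, 0.006], [-0.229, -0.973, -0.002], [0.006, 0.001, -1.0]]
wrist_force: [0.9, -0.2, -0.4]
finger_gap: 0.032
gripper_force: 0.0
```

{"op": "drive_effector", "data": {"moves": [0.05,-2,-2,0,0,0.05,-4,-4,0,0,0.05,-4,-6,0,0,0.05,-4,-8,0,0,0.05,-4,-10,0,0,0.05,-4,-10,0,0]}}

```text
time: 37.15
eef_pos: [0.4771, 0.1098, 0.2502]
eef_rot: [[0.974, -0.227, 0.001], [-0.227, -0.974, 0.001], [0.001, -0.001, -1.0]]
wrist_force: [1.6, 0.1, -0.2]
finger_gap: 0.0503
gripper_force: 0.0
```

```bash
sed -i 's/c2\[.img.\]\[160:240,200:330\]/c2["img"][170:250,240:370]/' look.py; python3 look.py d4.png | grep -v tool
```

```text
top 0.045 -0.19 z 0.0415 ; top 0.045 -0.17 z 0.0412 ; top 0.045 -0.15 z 0.0413 ; top 0.045 -0.12 z 0.0416 ; top 0.045 -0.08 z 0.0331 ; top 0.045 -0.05 z 0.0319 ; top 0.045 -0.02 z 0.0312 ; 
top -0.001 -0.19 z 0.0403 ; top -0.001 -0.17 z 0.0417 ; top -0.001 -0.15 z 0.0408 ; top -0.001 -0.12 z 0.0409 ; top -0.001 -0.08 z 0.0347 ; top -0.001 -0.05 z 0.0339 ; top -0.001 -0.02 z 0.0354 ; 
top -0.047 -0.19 z 0.0411 ; top -0.047 -0.17 z 0.041 ; top -0.047 -0.15 z 0.042 ; top -0.047 -0.12 z 0.0409 ; top -0.047 -0.08 z 0.034 ; top -0.047 -0.05 z 0.0348 ; top -0.047 -0.02 z 0.0326 ; 
side 0.045 -0.19 z 0.0414 ; side 0.045 -0.17 z 0.0413 ; side 0.045 -0.15 z 0.0408 ; side 0.045 -0.12 z 0.0418 ; side 0.045 -0.08 z 0.0367 ; side 0.045 -0.05 z 0.0386 ; side 0.045 -0.02 z 0.0391 ; 
side -0.001 -0.19 z 0.0418 ; side -0.001 -0.17 z 0.0417 ; side -0.001 -0.15 z 0.0412 ; side -0.001 -0.12 z 0.0389 ; side -0.001 -0.08 z 0.0361 ; side -0.001 -0.05 z 0.0398 ; side -0.001 -0.02 z 0.0385 ; 
side -0.047 -0.15 z 0.0419 ; side -0.047 -0.12 z 0.0378 ; side -0.047 -0.08 z 0.0351 ; side -0.047 -0.05 z 0.0393 ; side -0.047 -0.02 z 0.0373 ;
```

View pics/d4.png

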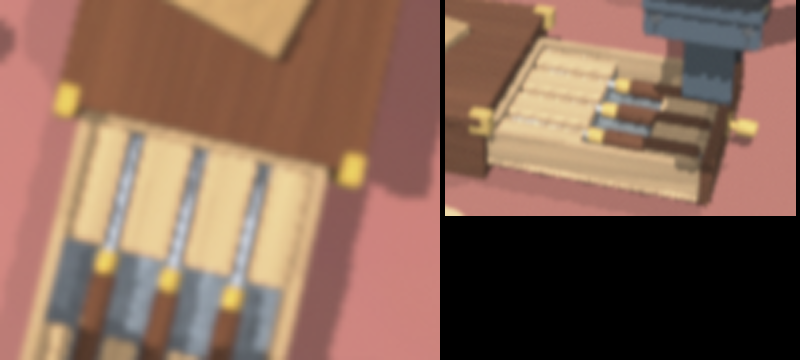

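```bash
python3 go.py .4150 -.0880 .20 -13.25
```

```text
need [-0.0165  0.2075  0.0495] turn 0.005 dist 0.214
```

Scaled: 0.207 m is 8.28, 0.2 m is 8, 0.005 rad is 0.1.

{"op": "drive_effector", "data": {"moves": [0.05,-0.64,1.6,0,0.1,0.05,-0.64,3.2,0,0.1,0.05,-0.64,4.8,0,0.1,0.05,-0.64,6.4,0,0.1,0.05,-0.64,8,0,0.1,0.05,-0.64,8.28,1.2,0.1,0.05,-0.64,8.28,2,0.1,0.05,-0.64,8.28,2,0.1]}}

```text
time: 38.05
eef_pos: [0.4116, -0.0915, 0.1977]
eef_rot: [[0.972, -0.236, -0.006], [-0.236, -0.972, 0.001], [-0.006, 0.0, -1.0]]
wrist_force: [-0.3, 0.3, 0.6]
finger_gap: 0.05
gripper_force: 0.0
```

```bash
python3 go.py .4150 -.0880 .046 -13.25
```

```text
need [ 0.0034 -0.0043  0.1517] turn -0.007 dist 0.152
```

{"op": "drive_effector", "data": {"moves": [0.05,0.08,-0.12,1.6,-0.12,0.05,0.08,-0.12,3.2,-0.12,0.05,0.08,-0.12,4.8,-0.12,0.05,0.08,-0.12,5.8,-0.12,0.05,0.08,-0.12,6.04,-0.12,0.05,0.08,-0.12,6.04,-0.12]}}

```text
time: 38.65
eef_pos: [0.4173, -0.0886, 0.0492]
eef_rot: [[0.974, -0.228, -0.0], [-0.228, -0.974, -0.0], [-0.0, 0.0, -1.0]]
wrist_force: [0.3, 0.3, 0.6]
finger_gap: 0.05
gripper_force: 0.0
```

{"op": "drive_effector", "data": {"moves": [0,0,0,0,0,0,0,0,0,0,0,0,0,0,0,0,0,0,0,0,0,0,0,0,0], "clamp_n": 20}}

```text
time: 39.15
eef_pos: [0.4172, -0.0885, 0.0494]
eef_rot: [[0.974, -0.228, 0.001], [-0.228, -0.974, -0.0], [0.001, 0.0, -1.0]]
wrist_force: [-0.7, 1.1, 3.7]
finger_gap: 0.0155
gripper_force: 20.0
```

{"op": "drive_effector", "data": {"moves": [0,0.2,0,0,0,0,0.6,0,0,0,0,1.08,0,0,0,0,1.6,0,0,0,0,2.12,0,0,0,0,2.64,0,0,0,0,3.16,0,0,0,0,3.68,0,0,0,0,4.2,0,0,0,0,4.72,0,0,0,0,5.24,0,0,0,0,5.76,0,0,0,0,6.28,0,0,0,0,6.8,0,0,0,0,7.32,0,0,0,0,7.76,0,0,0,0,8.08,0,0,0,0,8.28,0,0,0,0,8.4,0,0,0,0,8.4,0,0,0]}}

```text
time: 41.15
eef_pos: [0.6222, -0.1368, 0.0495]
eef_rot: [[0.974, -0.228, 0.001], [-0.228, -0.974, -0.001], [0.002, 0.0, -1.0]]
wrist_force: [-0.6, -0.5, 4.3]
finger_gap: 0.0152
gripper_force: 20.0
```

Scaled: 0.01 m is 0.4, 0.008 m is 0.32.

{"op": "drive_effector", "data": {"moves": [0,0.12,0,0,0,0,0.24,0,0,0,0,0.32,0,0,0,0,0.4,0,0,0]}}

```text
time: 41.55
eef_pos: [0.6305, -0.1387, 0.0494]
eef_rot: [[0.974, -0.228, -0.001], [-0.228, -0.974, -0.0], [-0.001, 0.0, -1.0]]
wrist_force: [-6.3, 0.8, 9.5]
finger_gap: 0.015
gripper_force: 20.0
```

{"op": "drive_effector", "data": {"moves": [0,0.04,0,0,0,0,0.08,0,0,0,0,0.12,0,0,0,0,0.12,0,0,0]}}

```text
time: 41.95
eef_pos: [0.6306, -0.1387, 0.0494]
eef_rot: [[0.974, -0.228, -0.008], [-0.228, -0.974, 0.001], [-0.008, 0.0, -1.0]]
wrist_force: [-9.1, 0.5, 10.9]
finger_gap: 0.0156
gripper_force: 20.0
```

Scaled: 0.004 m is 0.16, 0.002 m is 0.08.

{"op": "drive_effector", "data": {"moves": [0,0.08,0,0,0,0,0.16,0,0,0,0,0.16,0,0,0]}}

```text
time: 42.25
eef_pos: [0.631, -0.1388, 0.0494]
eef_rot: [[0.974, -0.228, -0.016], [-0.228, -0.974, 0.003], [-0.016, 0.001, -1.0]]
wrist_force: [-17.1, 2.1, 17.2]
finger_gap: 0.0153
gripper_force: 20.0
```

{"op": "drive_effector", "data": {"moves": [0,-0.16,0,0,0,0,-0.28,0,0,0,0.05,-0.28,0,0,0,0.05,-0.28,0,0,0,0.05,-0.28,0,0,0,0.05,-0.28,0,0,0,0.05,-0.28,0,-1.2,0,0.05,-0.28,0,-3.2,0,0.05,-0.28,0,-5.2,0,0.05,-2.28,0,-6.8,0,0.05,-4.28,0,-6.8,0,0.05,-6.28,0,-6.8,0,0.05,-8,0,-6.8,0,0.05,-8,0,-6.8,0]}}

```text
time: 43.65
eef_pos: [0.4368, -0.0929, 0.2184]
eef_rot: [[0.974, -0.228, -0.006], [-0.228, -0.974, 0.001], [-0.006, 0.0, -1.0]]
wrist_force: [1.7, -0.5, -0.2]
finger_gap: 0.0498
gripper_force: 0.0
```

```bash
python3 - <<'E'
from chest import *
c=cap('top');d=cap('side');a=np.deg2rad(-13.25);R=np.array([[np.cos(a),-np.sin(a)],[np.sin(a),np.cos(a)]])
for x in(c,d):
    Q=loc(cloud(x),a,R,np.array([.6513,-.1425])).reshape(-1,3)
    q=Q[(abs(Q[:,0])<.05)&(abs(Q[:,1])<.085)&(Q[:,2]>.055)&(Q[:,2]<.064)];print('face',len(q),np.percentile(q[:,0],[1,50,99]).round(4) if len(q) else '')
    q=Q[(abs(Q[:,0])<.06)&(abs(Q[:,1])<.012)&(Q[:,2]>.03)&(Q[:,2]<.052)];print('knob',len(q),np.percentile(q[:,0],[1,50,99]).round(4) if len(q) else '')
    q=Q[(abs(Q[:,0])<.04)&(abs(Q[:,1])<.08)&(Q[:,2]>.075)&(Q[:,2]<.082)];print('chest top front',np.percentile(q[:,0],[0,1]).round(4))
im=np.hstack([cv2.resize(c['img'],(400,300)),cv2.resize(d['img'][130:280,150:350],(400,300))]);cv2.imwrite('pics/f.png',cv2.cvtColor(im,4))
E
```

```text
face 36 [0.0007 0.0013 0.0022]
knob 55 [-0.027  -0.013   0.0012]
chest top front [0.0009 0.0013]
face 70 [-0.0004  0.0017  0.0053]
knob 63 [-0.0279 -0.0146  0.0012]
chest top front [-0.0002  0.0002]
```

View pics/f.png

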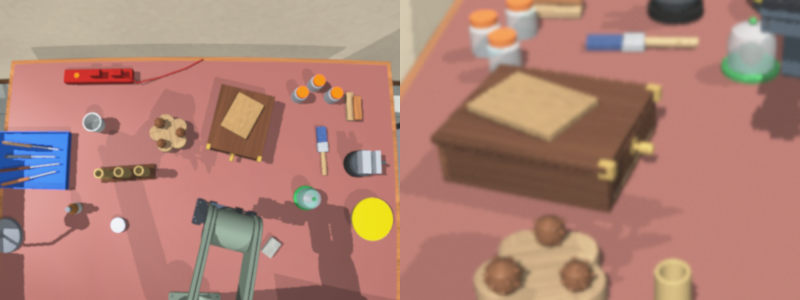

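```bash
python3 go.py .573 -.1251 .045 -13.25
```

```text
need [0.1339 0.0002 0.1746] turn 0.001 dist 0.22
```

Careful with the scale: shifts go in units of 25 mm and turns go in units of 0.05 rad. That gives: 0.178 m is 7.12, 0.174 m is 6.96.

{"op": "drive_effector", "data": {"moves": [0,1.6,0,0,0,0,3.2,0,0.8,0,0,4.8,0,2,0,0,5.36,0,3.6,0,0,5.36,0,5.2,0,0,5.36,0,6.6,0,0,5.36,0,6.92,0,0,6,0,6.92,0,0,6.4,0,6.92,0,0,6.64,0,6.92,0,0,6.8,0,6.92,0,0,6.96,0,6.92,0,0,7.12,0,6.92,0]}}

```text
time: 45.05
eef_pos: [0.608, -0.1332, 0.0464]
eef_rot: [[0.973, -0.228, -0.02], [-0.228, -0.974, 0.005], [-0.02, 0.0, -1.0]]
wrist_force: [-25.7, 6.1, 19.4]
finger_gap: 0.0005
gripper_force: 13.0
```

{"op": "drive_effector", "data": {"moves": [0,0.08,0,0,0,0,0.08,0,0,0]}}

```text
time: 45.25
eef_pos: [0.608, -0.1332, 0.0465]
eef_rot: [[0.973, -0.228, -0.023], [-0.228, -0.974, 0.005], [-0.024, 0.0, -1.0]]
wrist_force: [-23.0, 4.6, 18.1]
finger_gap: 0.0006
gripper_force: 12.3
```

Firmly against the stop. Back off and hand in.

Scaled: -0.15 m is -6, -0.13 m is -5.2.

{"op": "drive_effector", "data": {"moves": [0,-0.8,0,0,0,0,-2,0,0,0,0,-3.2,0,-1.2,0,0,-4,0,-3.2,0,0,-4.8,0,-5.2,0,0,-4.8,0,-6,0,0,-4.8,0,-6,0,0,-4.8,0,-6,0]}}

```text
time: 46.05
eef_pos: [0.5019, -0.1083, 0.197]
eef_rot: [[0.974, -0.228, 0.003], [-0.228, -0.974, -0.001], [0.003, 0.0, -1.0]]
wrist_force: [-0.5, 0.2, -1.2]
finger_gap: 0.0002
gripper_force: 0.0
```

```bash
python3 -c "
from h import *
Q=(cloud(cap('side'))-[.6513,-.1425,0]);a=np.deg2rad(-13.25);x=Q[...,0]*np.cos(a)+Q[...,1]*np.sin(a);y=-Q[...,0]*np.sin(a)+Q[...,1]*np.cos(a);z=Q[...,2]
m=(abs(x)<.06)&(abs(y)<.012)&(z>.03)&(z<.052);print(np.percentile(x[m],[1,50]))
print(arm.hand_in())"
```

```text
[-0.02714133 -0.01358764]
the job is handed in; nothing more can be done
None
```

All three carving tools lie flat in their own nests with handles at the drawer's front, the drawer is pushed shut against its stop, the nuts and dome were left alone, and the job is handed in at 46 s; the third tool slipped in the grip once, so I set it down on the bench (it dropped a few centimetres) and picked it up again.

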